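Stand the work light up on its kickstand

ROBOT

A 6-joint arm with a two-finger parallel gripper is mounted at the origin on a cart in front of the work surface, level with it; the furniture and walls round the work are solid. World frame = base frame: x ahead of the robot, y to its left, z up, the work surface at z = 0. Lengths are in m, angles in rad, forces in N, time in s.
With the tool pointing down it reaches from about 0.35 to 0.85 m from the base axis. Payload 8.1 kg.
Tool frame: the origin (TCP) lies between the finger pads; the fingertips stand 14 mm ahead of it and the grasp point (between the pads) lies 5 mm behind it; z points along the fingers, y is the direction in which the jaws open and shut (so a half turn about z gives the same grasp; the last joint's range is limited). The gripper opens to 93 mm and grips with 3 to 60 N. Pads are 15 mm wide; open, the fingers measure 128 mm over their backs; the gripper's body (75 mm by 188 mm) begins 65 mm behind the grasp point.
Start: joints at [1.092, 0.13, 1.488, -0, 1.523, -0.085], TCP at [0.23, 0.554, 0.233] pointing down, gripper open.
Joint ranges: [-2.96, 2.96], [-0.89, 2.26], [0.02, 2.5], [-1.34, 4.48], [0, 2.73], [-2.66, 2.66]. Speed limits (rad/s): [2.39, 2.39, 2.79, 3.14, 3.14, 3.14].

INTERFACE

Orientations are given as a rotation vector (axis times angle).
In Python, from plant import robot gives the robot as it stands.
- The arm moves only by the tool step_arm, never from a script. Its argument "targets" is a list of rows, each an object of numbers: "tx", "ty", "tz": the shift along the tool's x, y, z in mm; "ax", "ay", "az": the turn, a rotation vector about the tool's x, y, z in rad; "grip": the closure in counts, from 0 (fully open) to 255 (shut). In form: [{"tx": .., "ty": .., "tz": .., "ax": .., "ay": .., "az": .., "grip": ..}, ...]. A call has 1 to 20 rows; each row shifts and turns the commanded pose from where the row before left it, along the tool's axes as they then stand; what a row does not reach is not made up. A row lasts 1/10 s, in which the tool goes at most 50 mm and 8.59 degrees, less where a joint would pass 70% of its speed; a pose out of reach is approached as far as the arm can. A call with a gripper value outside its range is refused whole. The fingers move at their own pace and stop on an object; "squeeze" is the grip in N (left out, the last holds). Time passes only in rows, so rows that do not move let the fingers close. It gives the time, the measured TCP pose, the force and the opening at its end, in the units of the state.
- robot.read_state(): the state, without advancing time (a new reading comes with each control period).
- robot.read_camera(name): name is "side" or "top" or "wrist"; returns a dict with "frame" (400x640x3 uint8, blue, green, red), "fx", "fy", "cx", "cy" (pixels), "R" (3x3) and "t" (3): a world point X has camera coordinates R X + t. Camera axes: x right, y down, z forward; pixel columns grow to the right and rows downward; lengths in m; the calibration is good to about 2 mm. A picture is of the moment at which its call begins. There is no depth.
- robot.close_job(): hands the job in, once; it reports no verdict.
The state is a dict: "t": time; "q": joint angles; "dq": joint speeds; "joint_torque": joint torques, N m; "tool_pos": TCP position; "orientation": TCP orientation; "force": force on the tool from outside, world axes, zero at the start; "wrist_torque": the same for the moment, N m; "opening": finger opening in m.
Only numpy, scipy, OpenCV 4.12 (cv2) and the standard library are available. Lean on these libraries where they do the work, as an engineer would, in place of code of your own. Each camera call takes 0.05 s, during which the arm holds its last target.

TASK

The flat work light lies on its face on the bench. Swing its hinged leg out from the back as far as it goes, then tip the light up about its lower edge so that it stands by itself, leaning back on the open leg, with its lower edge staying within about 5 cm of where it lay. Leave the jar, the tape and the wood block where they are, and let go.

Things in the scene. Friction and masses are not known exactly. Their poses are not given: they have to be found in the camera images.
- light: the light: flat grey slab 190 mm wide, 172 mm from lower to upper edge, 22 mm thick, about 0.6 kg, loose, slides if pushed hard. Its lower and upper edges are round black rubber tubes, 22 mm diameter, 150 mm apart, on which it lies face down; on the lower tube alone it does not balance. Origin on its face side, 11 mm below edge_mid as it lies
- edge_mid (a point): middle of the light's lower edge, on the lower tube's axis, 11 mm above the bench. Axes turn with the light: x along the lower edge, y from lower to upper edge, z out of the back (up while it lies on its face)
- edge_a (a point): end of the light's lower edge nearer the robot (x = -95 mm from edge_mid), on the tube's axis; axes as edge_mid
- edge_b (a point): end of the light's lower edge farther from the robot (x = +95 mm from edge_mid), on the tube's axis; axes as edge_mid
- top_mid (a point): middle of the light's upper edge, on the axis of the upper bumper tube (y = +150 mm from edge_mid); axes as edge_mid
- leg_hinge (a point): middle of the leg's hinge axis on the light's back: y +35 mm, z +19 mm from edge_mid; axis parallel to x. Axes turn with the leg: x along the hinge, y along the leg to its foot (mid-thickness), z out of its outer side. The leg is a dark steel plate 44 mm wide, 10 mm thick, 115 mm long, 50 g; folded it lies over the light's back, pointing at the upper edge
- leg_foot (a point): middle of the foot, a dark bar across the leg's free end: 50 mm along x, 12 mm thick along y, standing out to 34 mm along z from the plate's mid-thickness, with a round rubber edge. The point is y +115 mm, z +13 mm from leg_hinge; axes as leg_hinge. With the leg folded the foot sticks up from the back, its top 64 mm above the bench
- leg (a joint): leg angle, rad: 0 folded, 1.48 open at its stop (85 degrees from the back). The foot swings up and over towards the lower edge. Stiff friction hinge (0.22 N m), stays where left and bears the standing light. Pushed on at the stop, the leg is a lever tipping the light up about its lower edge; standing, the light leans back about 10 degrees, foot on the bench 140 mm behind the edge
- screw_jar_mid (a point): bystander: clear round jar of screws with a red lid, 62 mm diameter, 93 mm tall; centre
- masking_tape_mid (a point): bystander: roll of beige tape lying flat, 109 mm diameter, 24 mm high; centre
- wood_block_mid (a point): bystander: wooden block 62 x 120 x 38 mm; centre

How it is judged:
By the outcome, as a careful person would: the job done as asked, in the order asked, and still so for the second after the job is handed in, with the robot touching nothing.
It also fails if it takes over 51 s, if anything falls off the work surface, if the arm or the gripper's body presses on something with over 40 N, if the wrist force passes 120 N, or if a joint passes its speed limit or range.

## Working session

There is one attempt and no reset: what is moved stays moved. The work goes in short steps, Python scripts to look and compute and a tool call to move; the robot and the scene stay as the last step left them, time stands still between calls to the robot, and variables do not carry over. Pictures are saved under pics/ and viewed, and the job is handed in when it is done.

Besides the shell and the picture viewer there is one more tool, called after "Emit:" by a JSON object that holds its "op" and its "data". step_arm: Moves the arm, as the interface text tells. Its arguments: {"type":"object","properties":{"targets":{"type":"array"},"squeeze":{"type":"number"}},"required":["targets"]}

```bash
mkdir -p pics; ls; python3 - <<'E'
from plant import robot
import cv2
for n in ["side","top","wrist"]:
    c=robot.read_camera(n); cv2.imwrite(f"pics/{n}0.png",c["frame"]); print(n,c["fx"],c["cx"],c["cy"],c["R"],c["t"])
print(robot.read_state())
E
```

```text
pics
side 499.64173675861065 317.27467906655966 193.84118198511592 [[-0.88740839 -0.46058299  0.01922636]
 [-0.31165643  0.56869453 -0.7612206 ]
 [ 0.33967133 -0.68150556 -0.64820795]] [0.49018918 0.1724077  1.74017888]
top 366.54846746314956 314.8610793380524 197.22941020892497 [[-0.0230616  -0.99970083  0.00814987]
 [-0.99269128  0.02193245 -0.11867179]
 [ 0.11845754 -0.01082706 -0.99290009]] [0.0768459  0.53203659 1.22582383]
wrist 333.16945766451965 314.7519707671048 195.62946652340202 [[ 0.38251532  0.92394823 -0.00130025]
 [ 0.88999066 -0.36807811  0.26913775]
 [ 0.24819075 -0.10410652 -0.96310082]] [-0.60042856 -0.03128369  0.38962313]
{'t': 0.15, 'q': array([ 1.09158940e+00,  1.31007753e-01,  1.48901525e+00, -1.38602373e-05,
        1.52299559e+00, -8.53877810e-02]), 'dq': array([ 2.50441401e-03, -1.02218821e-03, -2.88202674e-03, -2.29431349e-04,
       -1.95440882e-03,  6.30098663e-05]), 'joint_torque': array([ 1.17166772e-03, -5.60481298e+01, -4.92330551e+01,  7.69889681e-02,
        3.05606285e-02, -9.86255532e-05]), 'tool_pos': array([0.23001675, 0.55371145, 0.23182404]), 'orientation': array([-6.14543525e-01, -3.08050709e+00,  2.15698666e-03]), 'force': array([0.23953423, 0.93141537, 0.85883778]), 'wrist_torque': array([ 0.03806662,  0.05141528, -0.01863177]), 'opening': 0.09302700367268145}
```

View pics/side0.png

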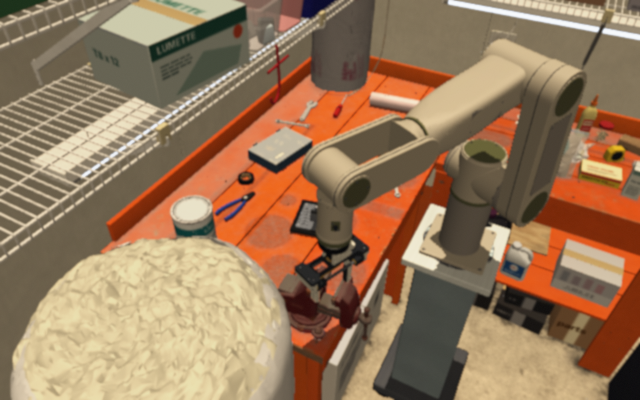

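View pics/top0.png

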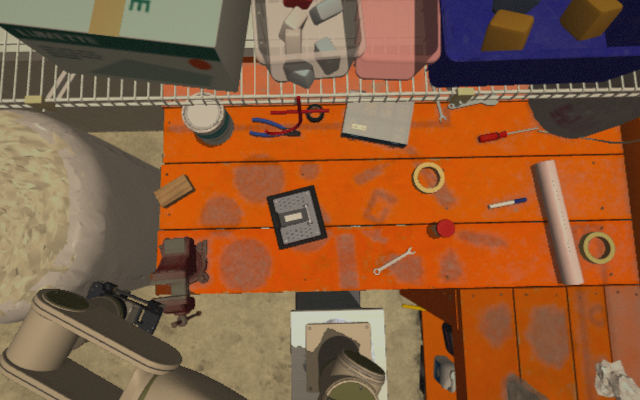

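View pics/wrist0.png

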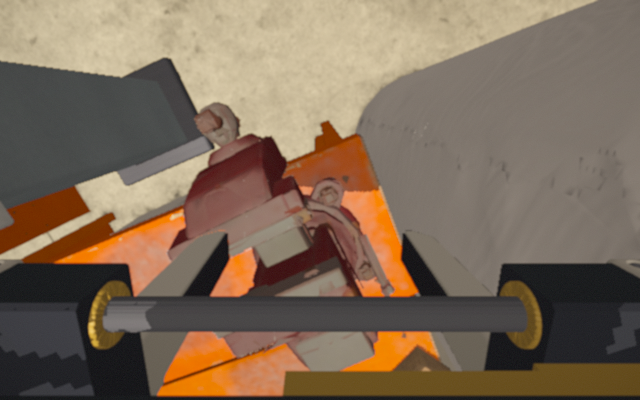

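The top view shows the light at about (297,216). The wood block is at (173,190), the jar at (443,229) and the tape at (428,178). I'll zoom in on the light.

```bash
python3 - <<'E'
import cv2
a=cv2.imread("pics/top0.png")[170:265,240:360]; cv2.imwrite("pics/topz.png",cv2.resize(a,None,fx=6,fy=6,interpolation=cv2.INTER_CUBIC))
a=cv2.imread("pics/side0.png")[180:280,250:370]; cv2.imwrite("pics/sidez.png",cv2.resize(a,None,fx=6,fy=6,interpolation=cv2.INTER_CUBIC))
E
```

```text
(no output)
```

View pics/topz.png

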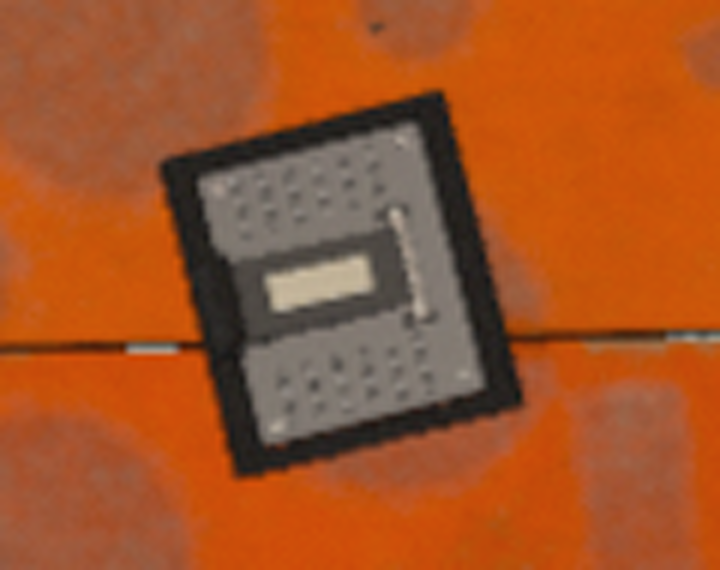

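View pics/sidez.png

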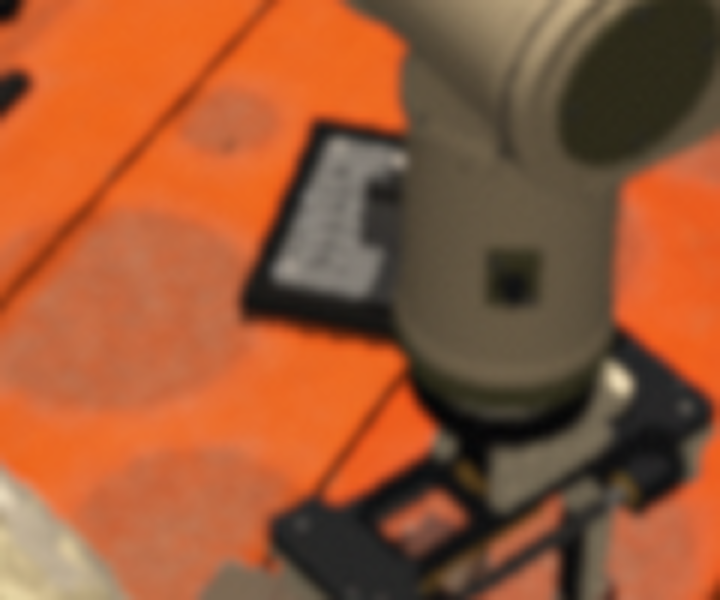

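```bash
cat > h.py <<'E'
import numpy as np, cv2
from scipy.optimize import least_squares
from scipy.spatial.transform import Rotation as Ro
def proj(c,X):
    p=np.asarray(X)@c["R"].T+c["t"]
    return np.stack([c["fx"]*p[...,0]/p[...,2]+c["cx"],c["fy"]*p[...,1]/p[...,2]+c["cy"]],-1)
def unproj(c,uv,z):
    d=c["R"].T@np.array([(uv[0]-c["cx"])/c["fx"],(uv[1]-c["cy"])/c["fy"],1]); o=-c["R"].T@c["t"]
    return o+d*(z-o[2])/d[2]
E
python3 - <<'E'
from h import *
from plant import robot
c=robot.read_camera("top")
z=np.array([[163,160],[441,93],[522,402],[237,475],[397,210],[420,318]])/6+[240,170]-0.4
# light frame pts rel edge_mid
P=np.array([[95,161,3],[95,-11,3],[-95,-11,3],[-95,161,3],[27,35,19],[-27,35,19]])/1e3
def W(p,P):
    cs,s=np.cos(p[2]),np.sin(p[2]); return P@np.array([[cs,s,0],[-s,cs,0],[0,0,1]])+[p[0],p[1],.011]
f=lambda p:(proj(c,W(p,P))-z).ravel()
r=least_squares(f,[.5,0,.2],loss='soft_l1'); print(r.x,r.fun.round(1))
p=r.x
for n,q in dict(edge=[0,0,0],hinge=[0,.035,.019],foot=[0,.15,.032],top=[0,.15,0],finalfoot=[0,-.137,0]).items(): print(n,W(p,np.array([q]))[0].round(4))
print("foot px",proj(c,W(p,np.array([[.025,.15,.053],[-.025,.15,.053]]))), )
print("jar",unproj(c,(445,229),.093),"tape",unproj(c,(429,178),.024),"block",unproj(c,(174,191),.038))
cs,s=np.cos(p[2]),np.sin(p[2])
Rt=np.array([[-s*-1*-1,cs,0],[cs,s,0],[0,0,-1]]).T
# tool y=light x, tool z down, tool x = y×z
ty=np.array([cs,s,0]);tz=np.array([0,0,-1.]);tx=np.cross(ty,tz);R=np.stack([tx,ty,tz],1)
s0=robot.read_state();R0=Ro.from_rotvec(s0["orientation"])
print("tool x",tx,"turn in tool",(R0.inv()*Ro.from_matrix(R)).as_rotvec())
g=W(p,np.array([[0,.15,.036]]))[0]; print("shift tool axes mm", R.T@(g-s0["tool_pos"])*1e3, R0.as_matrix().T@(g-s0["tool_pos"])*1e3)
E
```

```text
[0.48701046 0.05668138 0.22464472] [-0.9 -0.3  0.7 -1.   0.8  0.5 -0.5  0.8 -0.1  1.  -0.1 -1.7]
edge [0.487  0.0567 0.011 ]
hinge [0.4792 0.0908 0.03  ]
foot [0.4536 0.2029 0.043 ]
top [0.4536 0.2029 0.011 ]
finalfoot [ 0.5175 -0.0769  0.011 ]
foot px [[272.05704959 213.6609305 ]
 [275.56777793 228.30988424]]
jar [ 0.41345382 -0.35321396  0.093     ] tape [ 0.59313062 -0.33402852  0.024     ] block [0.56482161 0.54431292 0.038     ]
tool x [-0.22276002  0.97487331  0.        ] turn in tool [-1.11735944e-03  4.92491339e-04  9.52331046e-01]
shift tool axes mm [-391.84957019  139.76823323  184.99229144] [-341.08075801 -238.01423179  185.24722548]
```

Emit:
{"op": "step_arm", "data": {"targets": [{"az": 0.12},{"az": 0.12},{"az": 0.12},{"az": 0.12},{"az": 0.12},{"az": 0.12},{"az": 0.12},{"az": 0.112},{"tx": -28,"ty": 10},{"tx": -28,"ty": 10},{"tx": -28,"ty": 10},{"tx": -28,"ty": 10},{"tx": -28,"ty": 10},{"tx": -28,"ty": 10},{"tx": -28,"ty": 10},{"tx": -28,"ty": 10},{"tx": -28,"ty": 10},{"tx": -28,"ty": 10}]}}

```text
schema error: expected keys tx, ty, tz, ax, ay, az, grip
```

Emit:
{"op": "step_arm", "data": {"targets": [{"tx": -28,"ty": 10,"tz": 10},{"tx": -28,"ty": 10,"tz": 20},{"tx": -28,"ty": 10,"tz": 20},{"tx": -28,"ty": 10,"tz": 20},{}]}}

```text
schema error: expected keys tx, ty, tz, ax, ay, az, grip
```

```bash
python3 - <<'E'
from h import *
from plant import robot
c=robot.read_camera("wrist"); cv2.imwrite("pics/w1.png",c["frame"])
c=robot.read_camera("side"); cv2.imwrite("pics/s1.png",cv2.resize(c["frame"][150:300,220:420],None,fx=4,fy=4))
s=robot.read_state();print(s)
E
```

```text
{'t': 0.3, 'q': array([ 1.09163484e+00,  1.30677168e-01,  1.48854709e+00, -1.97182870e-05,
        1.52301283e+00, -8.53817544e-02]), 'dq': array([-5.20538371e-04, -1.34536134e-03, -2.57320071e-03,  1.37379540e-03,
       -4.67677174e-05, -5.04932289e-04]), 'joint_torque': array([-8.82963923e-04, -5.59039199e+01, -4.91258311e+01,  7.65476748e-02,
        2.94417283e-02, -8.33420381e-05]), 'tool_pos': array([0.23010125, 0.55392837, 0.23227876]), 'orientation': array([-6.14526200e-01, -3.08073888e+00,  9.80790886e-04]), 'force': array([ 0.359828  , -1.07791351, -0.21100646]), 'wrist_torque': array([-0.0263345 , -0.01107965, -0.04395887]), 'opening': 0.09308005241571671}
```

View pics/w1.png

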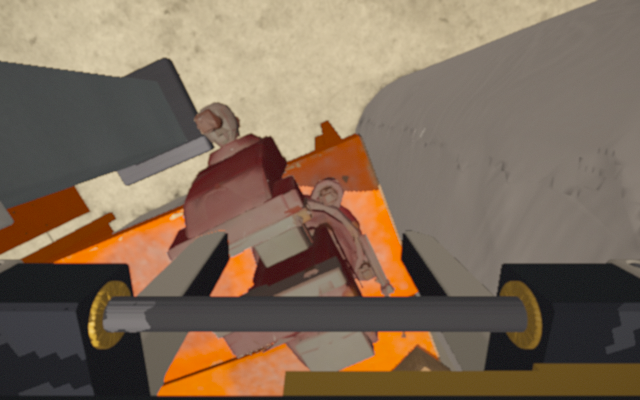

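View pics/s1.png

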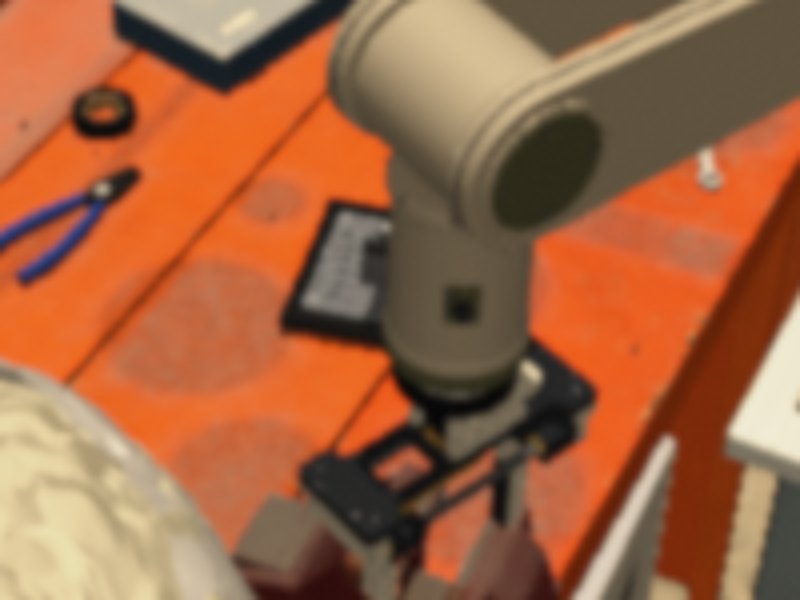

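Emit:
{"op": "step_arm", "data": {"targets": [{"tx": -15,"ty": -10.5,"tz": -10,"ax": 0,"ay": 0,"az": 0,"grip": 0},{"tx": -30,"ty": -21,"tz": 0,"ax": 0,"ay": 0,"az": 0,"grip": 0},{"tx": -30,"ty": -21,"tz": 0,"ax": 0,"ay": 0,"az": 0,"grip": 0},{"tx": -30,"ty": -21,"tz": 0,"ax": 0,"ay": 0,"az": 0,"grip": 0},{"tx": -30,"ty": -21,"tz": 0,"ax": 0,"ay": 0,"az": 0,"grip": 0},{"tx": -15,"ty": -10.5,"tz": 0,"ax": 0,"ay": 0,"az": 0,"grip": 0},{"tx": 0,"ty": 0,"tz": 0,"ax": 0,"ay": 0,"az": 0.119,"grip": 0},{"tx": 0,"ty": 0,"tz": 0,"ax": 0,"ay": 0,"az": 0.119,"grip": 0},{"tx": 0,"ty": 0,"tz": 0,"ax": 0,"ay": 0,"az": 0.119,"grip": 0},{"tx": 0,"ty": 0,"tz": 0,"ax": 0,"ay": 0,"az": 0.119,"grip": 0},{"tx": 0,"ty": 0,"tz": 0,"ax": 0,"ay": 0,"az": 0.119,"grip": 0},{"tx": 0,"ty": 0,"tz": 0,"ax": 0,"ay": 0,"az": 0.119,"grip": 0},{"tx": 0,"ty": 0,"tz": 0,"ax": 0,"ay": 0,"az": 0.119,"grip": 0},{"tx": 0,"ty": 0,"tz": 0,"ax": 0,"ay": 0,"az": 0.119,"grip": 0}]}}

```text
t: 1.7
tool_pos: [0.3284, 0.3995, 0.2426]
orientation: [1.964, 2.452, -0.0]
force: [-0.1, 0.1, 0.3]
opening: 0.0926
```

Emit:
{"op": "step_arm", "data": {"targets": [{"tx": -20,"ty": 8,"tz": 5,"ax": 0,"ay": 0,"az": 0,"grip": 0},{"tx": -30,"ty": 10,"tz": 15,"ax": 0,"ay": 0,"az": 0,"grip": 0},{"tx": -30,"ty": 10,"tz": 15,"ax": 0,"ay": 0,"az": 0,"grip": 0},{"tx": -30,"ty": 10,"tz": 15,"ax": 0,"ay": 0,"az": 0,"grip": 0},{"tx": -30,"ty": 10,"tz": 15,"ax": 0,"ay": 0,"az": 0,"grip": 0},{"tx": -30,"ty": 10,"tz": 15,"ax": 0,"ay": 0,"az": 0,"grip": 0},{"tx": -30,"ty": 10,"tz": 5,"ax": 0,"ay": 0,"az": 0,"grip": 0},{"tx": -19.5,"ty": 10,"tz": 0,"ax": 0,"ay": 0,"az": 0,"grip": 0},{"tx": 0,"ty": 0,"tz": 0,"ax": 0,"ay": 0,"az": 0,"grip": 0},{"tx": 0,"ty": 0,"tz": 0,"ax": 0,"ay": 0,"az": 0,"grip": 0}]}}

```text
t: 2.7
tool_pos: [0.4534, 0.203, 0.1577]
orientation: [-1.959, -2.455, -0.0]
force: [-0.1, -0.5, 0.0]
opening: 0.093
```

```bash
cat > look.py <<'E'
import sys
from h import *
from plant import robot
n=sys.argv[1]
c=robot.read_camera("wrist"); cv2.imwrite(f"pics/w{n}.png",c["frame"])
c=robot.read_camera("side"); cv2.imwrite(f"pics/s{n}.png",cv2.resize(c["frame"][140:290,210:410],None,fx=4,fy=4,interpolation=cv2.INTER_CUBIC))
c=robot.read_camera("top"); cv2.imwrite(f"pics/t{n}.png",cv2.resize(c["frame"][130:280,220:420],None,fx=4,fy=4,interpolation=cv2.INTER_CUBIC))
s=robot.read_state();print({k:np.round(v,4) for k,v in s.items()})
cs,sn=np.cos(.2246),np.sin(.2246)
E=np.array([.487,.0567,.011]); L=np.array([[cs,sn,0],[-sn,cs,0],[0,0,1]])
R=Ro.from_rotvec(s["orientation"]).as_matrix()
print("TCP in light frame mm",(L@(s["tool_pos"]-E)*1e3).round(1),"grasp",(L@(s["tool_pos"]-.005*R[:,2]-E)*1e3).round(1))
print("tool axes in light (cols)",(L@R).round(3).tolist())
E
python3 look.py 2
```

```text
{'t': np.float64(2.85), 'q': array([ 3.1940e-01, -1.0340e-01,  1.8623e+00,  3.0000e-04,  1.3825e+00,
        9.3300e-02]), 'dq': array([ 0.0039, -0.001 ,  0.0012, -0.0005, -0.0014, -0.0041]), 'joint_torque': array([-4.65600e-01, -4.21511e+01, -4.76466e+01,  5.19000e-02,
        2.70000e-03,  1.18000e-02]), 'tool_pos': array([0.453 , 0.2038, 0.1578]), 'orientation': array([-1.9566e+00, -2.4577e+00, -4.0000e-04]), 'force': array([-0.8912,  0.1912, -0.4204]), 'wrist_torque': array([-0.066 ,  0.0383, -0.0168]), 'opening': np.float64(0.093)}
TCP in light frame mm [ -0.4 151.  146.8] grasp [ -0.4 151.  151.8]
tool axes in light (cols) [[-0.001, 1.0, 0.0], [1.0, 0.001, 0.0], [0.0, 0.0, -1.0]]
```

View pics/w2.png

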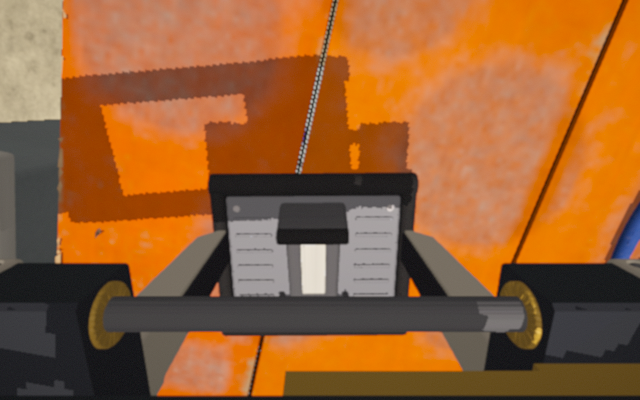

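View pics/s2.png

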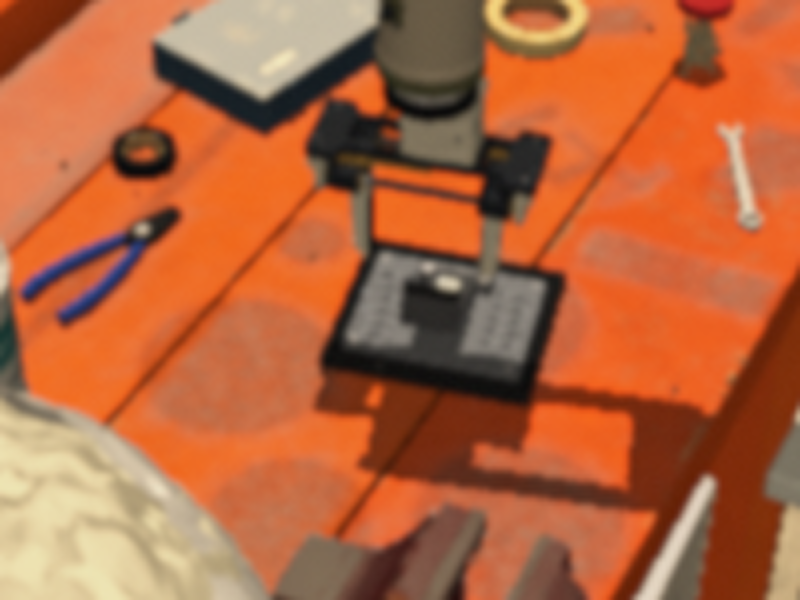

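```bash
python3 - <<'E'
from h import *
from plant import robot
c=robot.read_camera("wrist")
cs,sn=np.cos(.2246),np.sin(.2246)
E=np.array([.487,.0567,.011]); L=np.array([[cs,sn,0],[-sn,cs,0],[0,0,1]])
P=np.array([[x,y,z] for x in(-25,25) for y,z in((156,19),(156,50),(144,50))]+[[x,161,0] for x in (-95,95)])/1e3
uv=proj(c,P@L+E); print(uv.round(0).tolist())
f=c["frame"].copy()
f=f[165:305,200:430]; f=cv2.resize(f,None,fx=3.4,fy=3.4,interpolation=cv2.INTER_CUBIC)
for u in uv: cv2.circle(f,tuple(int(v) for v in (u-[200,165])*3.4),3,(0,0,255),-1)
cv2.imwrite("pics/w2z.png",f)
E
```

```text
[[286.0, 188.0], [283.0, 198.0], [283.0, 213.0], [344.0, 188.0], [347.0, 198.0], [347.0, 213.0], [211.0, 177.0], [419.0, 178.0]]
```

View pics/w2z.png

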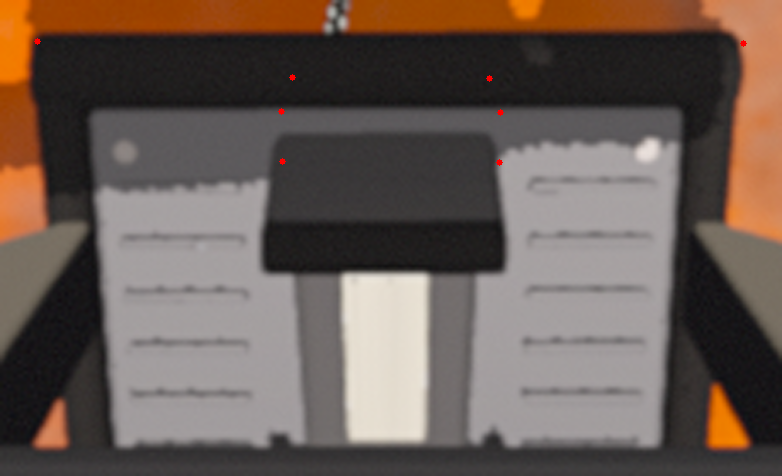

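```bash
python3 - <<'E'
from h import *
from plant import robot
c=robot.read_camera("wrist"); ct=robot.read_camera("top")
cs,sn=np.cos(.2246),np.sin(.2246)
E=np.array([.487,.0567,.011]); L=np.array([[cs,sn,0],[-sn,cs,0],[0,0,1]])
obs=np.array([[275,135],[495,135],[267,222],[500,222],[264,270],[505,270]])/3.4+[200,165]
def pts(phi,dx=0,dy=0):
    P=[]
    for y,z in((121,-5),(121,34),(109,34)):
        for x in(-25,25):
            P.append([x+dx,35+dy+y*np.cos(phi)-z*np.sin(phi),19+y*np.sin(phi)+z*np.cos(phi)])
    return np.array(P)/1e3@L+E
for free in (0,1):
    f=lambda p:(proj(c,pts(p[0],*(p[1:]*free)))-obs).ravel()
    r=least_squares(f,[.2,0,0]);print(r.x,r.fun.round(1),r.cost)
E
```

```text
[0.27727346 0.         0.        ] [ 2.2 -3.8  1.3 -3.7 -0.1  1.1  4.4  1.3  1.8  0.6  1.9  0.7] 32.42075650910938
[ 0.20299409 -1.42588637 -7.17073144] [ 1.6 -0.6 -1.7 -0.4 -0.8  0.2  1.1  0.4  0.9 -0.  -1.2  0.2] 5.110968674326016
```

```bash
python3 - <<'E'
from h import *
from plant import robot
cs,sn=np.cos(.2246),np.sin(.2246)
E=np.array([.487,.0567,.011]); L=np.array([[cs,sn,0],[-sn,cs,0],[0,0,1]])
def tr(P,phi):
    P=np.array(P,float);y,z=P[:,1].copy(),P[:,2].copy()
    P[:,1]=35+y*np.cos(phi)-z*np.sin(phi);P[:,2]=19+y*np.sin(phi)+z*np.cos(phi)
    return P/1e3@L+E
a=np.linspace(0,np.pi,7)
prof=[(109,-5),(121,-5)]+[(115+6*np.cos(t),28+6*np.sin(t)) for t in a]
foot=[[x,y,z] for x in(-25,25) for y,z in prof]
S=np.array([[x,y,z] for x in(-95,95) for y in(-11,161) for z in(-11,11)])/1e3@L+E
for n,(x0,x1,y0,y1,k) in dict(side=(280,360,190,245,10),wrist=(200,430,165,305,3.4)).items():
    c=robot.read_camera(n);out=[]
    for phi in(0,.12,.24):
        f=cv2.resize(c["frame"][y0:y1,x0:x1],None,fx=k/(2 if n=='side' else 1.7)*1,fy=k/(2 if n=='side' else 1.7),interpolation=cv2.INTER_CUBIC);kk=k/(2 if n=='side' else 1.7)
        for Q,col in((tr(foot,phi),(0,255,0)),(S,(255,255,0))):
            h=cv2.convexHull(((proj(c,Q)-[x0,y0]+.5)*kk).astype(np.int32)); cv2.polylines(f,[h],True,col,1)
        out.append(f)
    im=np.vstack(out) if n=='wrist' else np.hstack(out)
    print(im.shape);cv2.imwrite(f"pics/fit_{n}.png",im[:, :800] if im.shape[1]<=800 else cv2.resize(im,(800,im.shape[0]*800//im.shape[1])))
E
```

```text
(275, 1200, 3)
(840, 460, 3)
```

```bash
python3 - <<'E'
import cv2
im=cv2.imread("pics/fit_wrist.png"); print(im.shape); cv2.imwrite("pics/fw.png",cv2.resize(im,None,fx=600/im.shape[0],fy=600/im.shape[0]))
E
```

```text
(840, 460, 3)
```

View pics/fit_side.png

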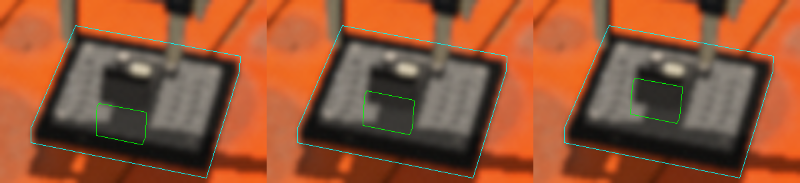

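View pics/fw.png

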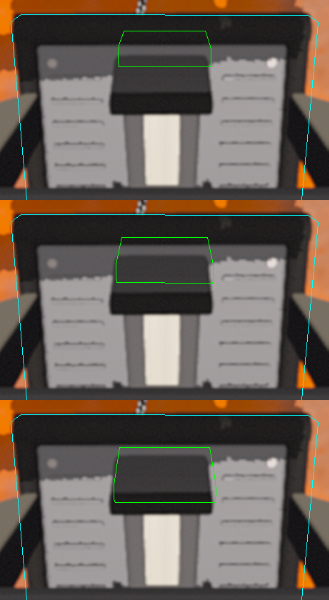

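```bash
python3 - <<'E'
from h import *
from plant import robot
c=robot.read_camera("side")
f=cv2.resize(c["frame"][190:245,280:360],None,fx=10,fy=10,interpolation=cv2.INTER_CUBIC);cv2.imwrite("pics/s2z.png",f)
E
```

```text
(no output)
```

View pics/s2z.png

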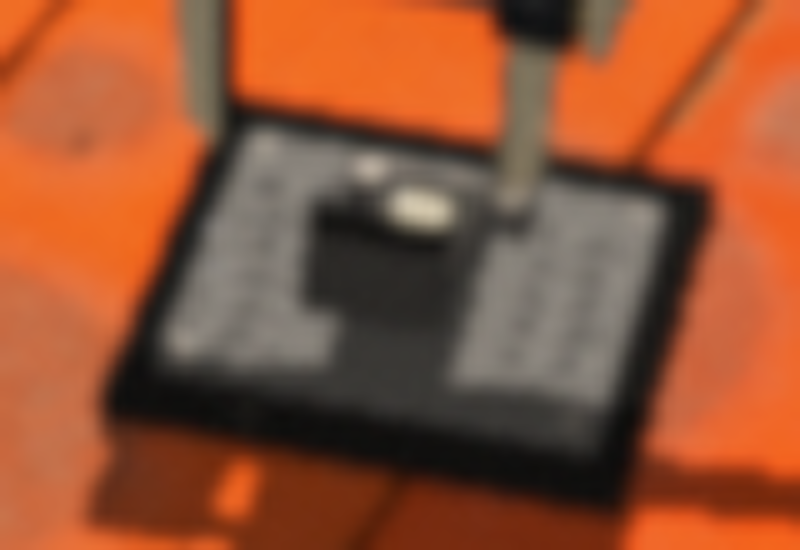

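```bash
python3 - <<'E'
from h import *
from plant import robot
w=robot.read_camera("wrist");t=robot.read_camera("top");sd=robot.read_camera("side")
T=np.array([[163,160],[441,93],[522,402],[237,475]])/6+[240,170]-.4
PT=np.array([[95,161,3],[95,-11,3],[-95,-11,3],[-95,161,3]])
Wf=np.array([[275,135],[495,135],[264,270],[505,270]])/3.4+[200,165]-.35
PW=[[-25,121,-5],[25,121,-5],[-25,110,32.5],[25,110,32.5]]
Wl=np.array([[37,36],[740,38]])/3.4+[200,165]-.35
PWl=np.array([[-95,161,3],[95,161,3]])
Sf=np.array([[308,305],[315,205]])/10+[280,190]-.45
PS=[[25,121,-5],[25,117,33.5]]
Sl=np.array([[110,410],[230,108],[715,185],[625,505]])/10+[280,190]-.45
PSl=np.array([[95,161,0],[95,-8,9],[-95,-8,9],[-95,161,0]])
def G(p,P):
    P=np.asarray(P,float)/1e3;c,s=np.cos(p[2]),np.sin(p[2]);return P@np.array([[c,s,0],[-s,c,0],[0,0,1]])+[p[0],p[1],.011]
def H(p,P):
    P=np.array(P,float);y,z=P[:,1].copy(),P[:,2].copy();f=p[3]
    P[:,1]=35+y*np.cos(f)-z*np.sin(f);P[:,2]=19+y*np.sin(f)+z*np.cos(f);return G(p,P)
f=lambda p:np.concatenate([(proj(t,G(p,PT))-T).ravel(),(proj(w,H(p,PW))-Wf).ravel(),(proj(w,G(p,PWl))-Wl).ravel(),(proj(sd,H(p,PS))-Sf).ravel(),(proj(sd,G(p,PSl))-Sl).ravel()])
r=least_squares(f,[.487,.0567,.2246,.25],loss='soft_l1');print(r.x.round(4));print(r.fun.shape,f(r.x).round(1).tolist())
E
```

```text
[0.4855 0.0578 0.226  0.3132]
(32,) [-1.2, 0.3, 0.4, -0.6, 0.5, 1.0, -0.7, 1.3, -0.0, -2.9, 0.1, -2.8, -0.5, 1.0, 0.4, 1.1, -2.4, 0.9, 0.9, 0.6, -1.3, 1.9, -0.7, 1.3, -1.5, 0.1, -0.4, -2.0, 0.7, -0.5, -0.2, 1.0]
```

Emit:
{"op": "step_arm", "data": {"targets": [{"tx": -9,"ty": -0.8,"tz": 15,"ax": 0,"ay": 0,"az": 0,"grip": 60},{"tx": 0,"ty": 0,"tz": 20,"ax": 0,"ay": 0,"az": 0,"grip": 60},{"tx": 0,"ty": 0,"tz": 20,"ax": 0,"ay": 0,"az": 0,"grip": 60},{"tx": 0,"ty": 0,"tz": 20,"ax": 0,"ay": 0,"az": 0,"grip": 60},{"tx": 0,"ty": 0,"tz": 10,"ax": 0,"ay": 0,"az": 0,"grip": 60},{"tx": 0,"ty": 0,"tz": 0,"ax": 0,"ay": 0,"az": 0,"grip": 60}], "squeeze": 10}}

```text
t: 3.9
tool_pos: [0.453, 0.1931, 0.0703]
orientation: [-1.957, -2.455, 0.005]
force: [1.0, 0.3, 0.4]
opening: 0.0713
```

```bash
sed -i 's/\.2246/.226/g; s/\[\.487,\.0567,\.011\]/[.4855,.0578,.011]/' look.py; python3 look.py 3
```

```text
{'t': np.float64(4.05), 'q': array([ 0.2993, -0.015 ,  1.9412, -0.    ,  1.2143,  0.0745]), 'dq': array([ 0.004 , -0.0098, -0.0101,  0.0015,  0.0013,  0.    ]), 'joint_torque': array([-4.79000e-02, -4.27983e+01, -4.35278e+01,  6.74000e-02,
        4.04000e-02, -7.50000e-03]), 'tool_pos': array([0.4553, 0.1941, 0.0734]), 'orientation': array([1.9577e+00, 2.4561e+00, 1.5000e-03]), 'force': array([ 0.4019, -0.2425,  0.7867]), 'wrist_torque': array([-0.0394,  0.019 ,  0.0437]), 'opening': np.float64(0.0713)}
TCP in light frame mm [  1.1 139.6  62.4] grasp [  1.1 139.6  67.4]
tool axes in light (cols) [[0.001, 1.0, 0.001], [1.0, -0.001, 0.0], [0.0, 0.001, -1.0]]
```

View pics/w3.png

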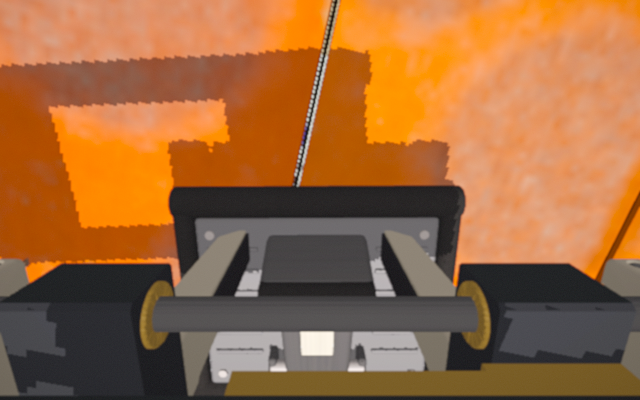

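View pics/s3.png

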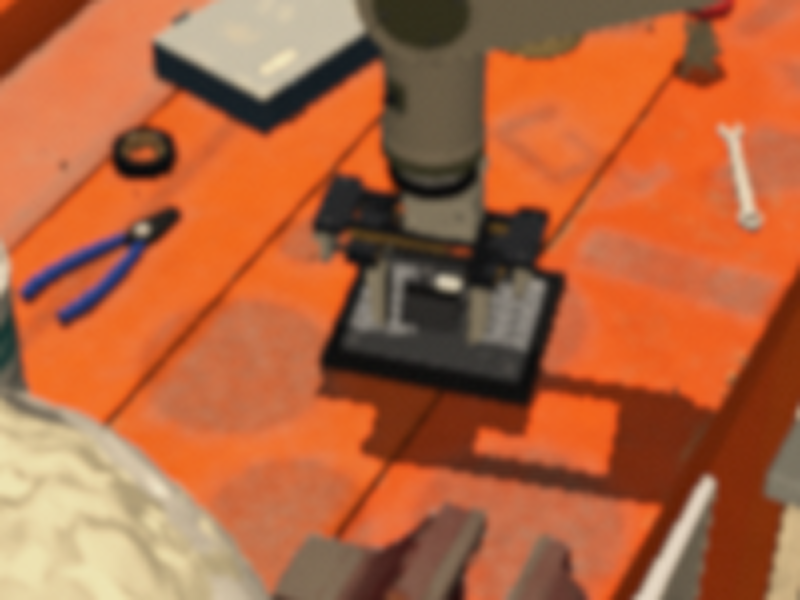

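The fingers straddle the foot, which sits at about (315,260) in the wrist view. Closing now.

Emit:
{"op": "step_arm", "data": {"targets": [{"tx": 0,"ty": 0,"tz": 0,"ax": 0,"ay": 0,"az": 0,"grip": 255},{"tx": 0,"ty": 0,"tz": 0,"ax": 0,"ay": 0,"az": 0,"grip": 255},{"tx": 0,"ty": 0,"tz": 0,"ax": 0,"ay": 0,"az": 0,"grip": 255},{"tx": 0,"ty": 0,"tz": 0,"ax": 0,"ay": 0,"az": 0,"grip": 255}], "squeeze": 10}}

```text
t: 4.45
tool_pos: [0.4547, 0.1942, 0.073]
orientation: [-1.958, -2.457, -0.0]
force: [-2.8, 1.4, 2.9]
opening: 0.0501
```

```bash
python3 look.py 4
```

```text
{'t': np.float64(4.6), 'q': array([ 2.9990e-01, -1.4800e-02,  1.9418e+00,  3.0000e-04,  1.2143e+00,
        7.4700e-02]), 'dq': array([-0.0008,  0.0008, -0.0001,  0.0023, -0.0027, -0.0006]), 'joint_torque': array([ -1.0601, -42.3379, -43.9223,  -0.4789,  -0.831 ,  -0.0482]), 'tool_pos': array([0.4547, 0.1943, 0.073 ]), 'orientation': array([-1.9578e+00, -2.4568e+00, -5.0000e-04]), 'force': array([-2.4988,  0.771 ,  3.7418]), 'wrist_torque': array([ 0.0562,  0.4592, -0.0799]), 'opening': np.float64(0.05)}
TCP in light frame mm [  0.6 139.9  62. ] grasp [  0.6 139.9  67. ]
tool axes in light (cols) [[0.001, 1.0, 0.0], [1.0, -0.001, 0.0], [0.0, 0.0, -1.0]]
```

View pics/w4.png

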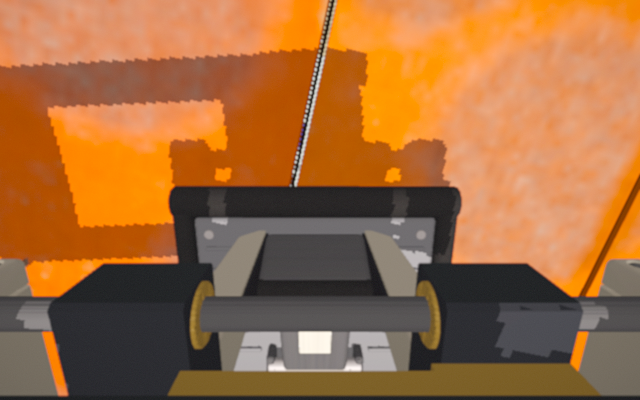

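```bash
cat > plan.py <<'E'
import sys,json
from h import *
def rows(path,cur=None,grip=255):
    # path: list of (gy,gz,tilt) grasp point in light frame; TCP = grasp + 5*tz ; tool x=+y, z=-z at tilt0
    out=[]
    def tcp(p):
        a=p[2]; tz=np.array([np.sin(a),-np.cos(a)]); return np.array(p[:2])+5*tz
    P=np.array(tcp(path[0])) if cur is None else np.array(cur,float); a=path[0][2]
    for q in path[1:]:
        tx=np.array([np.cos(a),np.sin(a)]); tz=np.array([np.sin(a),-np.cos(a)])
        d=tcp(q)-P; r=[round(d@tx,1),round(d@tz,1),round(q[2]-a,3)]
        P=P+r[0]*tx+r[1]*tz; a+=r[2]
        out.append(dict(tx=r[0],ty=0,tz=r[1],ax=0,ay=r[2],az=0,grip=grip))
    return out,P,a
def opening(phi,r=115.7,b=np.radians(6.45)): return 35+r*np.cos(phi+b),19+r*np.sin(phi+b)
def tipping(th,phi=1.48):
    y,z=opening(phi); return y*np.cos(th)-z*np.sin(th)-11*th, y*np.sin(th)+z*np.cos(th)
if __name__=="__main__":
    N=20
    path=[(*opening(p),t) for p,t in zip(np.linspace(.317,1.44,N+1),np.linspace(0,.6,N+1))]
    o,P,a=rows(path); print(json.dumps(o).replace(".0,",",")); print(P,a)
E
python3 plan.py
```

```text
[{"tx": -2.7, "ty": 0, "tz": -5.8, "ax": 0, "ay": 0.03, "az": 0, "grip": 255}, {"tx": -2.9, "ty": 0, "tz": -5.8, "ax": 0, "ay": 0.03, "az": 0, "grip": 255}, {"tx": -3, "ty": 0, "tz": -5.7, "ax": 0, "ay": 0.03, "az": 0, "grip": 255}, {"tx": -3.2, "ty": 0, "tz": -5.5, "ax": 0, "ay": 0.03, "az": 0, "grip": 255}, {"tx": -3.3, "ty": 0, "tz": -5.5, "ax": 0, "ay": 0.03, "az": 0, "grip": 255}, {"tx": -3.4, "ty": 0, "tz": -5.4, "ax": 0, "ay": 0.03, "az": 0, "grip": 255}, {"tx": -3.6, "ty": 0, "tz": -5.4, "ax": 0, "ay": 0.03, "az": 0, "grip": 255}, {"tx": -3.8, "ty": 0, "tz": -5.2, "ax": 0, "ay": 0.03, "az": 0, "grip": 255}, {"tx": -3.8, "ty": 0, "tz": -5.1, "ax": 0, "ay": 0.03, "az": 0, "grip": 255}, {"tx": -4, "ty": 0, "tz": -5, "ax": 0, "ay": 0.03, "az": 0, "grip": 255}, {"tx": -4.2, "ty": 0, "tz": -4.9, "ax": 0, "ay": 0.03, "az": 0, "grip": 255}, {"tx": -4.2, "ty": 0, "tz": -4.7, "ax": 0, "ay": 0.03, "az": 0, "grip": 255}, {"tx": -4.4, "ty": 0, "tz": -4.7, "ax": 0, "ay": 0.03, "az": 0, "grip": 255}, {"tx": -4.5, "ty": 0, "tz": -4.5, "ax": 0, "ay": 0.03, "az": 0, "grip": 255}, {"tx": -4.6, "ty": 0, "tz": -4.5, "ax": 0, "ay": 0.03, "az": 0, "grip": 255}, {"tx": -4.8, "ty": 0, "tz": -4.2, "ax": 0, "ay": 0.03, "az": 0, "grip": 255}, {"tx": -4.8, "ty": 0, "tz": -4.2, "ax": 0, "ay": 0.03, "az": 0, "grip": 255}, {"tx": -4.9, "ty": 0, "tz": -4, "ax": 0, "ay": 0.03, "az": 0, "grip": 255}, {"tx": -5.1, "ty": 0, "tz": -3.9, "ax": 0, "ay": 0.03, "az": 0, "grip": 255}, {"tx": -5.1, "ty": 0, "tz": -3.8, "ax": 0, "ay": 0.03, "az": 0, "grip": 255}]
[ 39.95525829 130.58891559] 0.6000000000000003
```

First half of the opening, then a check.

Emit:
{"op": "step_arm", "data": {"targets": [{"tx": -2.7,"ty": 0,"tz": -5.8,"ax": 0,"ay": 0.03,"az": 0,"grip": 255},{"tx": -2.9,"ty": 0,"tz": -5.8,"ax": 0,"ay": 0.03,"az": 0,"grip": 255},{"tx": -3,"ty": 0,"tz": -5.7,"ax": 0,"ay": 0.03,"az": 0,"grip": 255},{"tx": -3.2,"ty": 0,"tz": -5.5,"ax": 0,"ay": 0.03,"az": 0,"grip": 255},{"tx": -3.3,"ty": 0,"tz": -5.5,"ax": 0,"ay": 0.03,"az": 0,"grip": 255},{"tx": -3.4,"ty": 0,"tz": -5.4,"ax": 0,"ay": 0.03,"az": 0,"grip": 255},{"tx": -3.6,"ty": 0,"tz": -5.4,"ax": 0,"ay": 0.03,"az": 0,"grip": 255},{"tx": -3.8,"ty": 0,"tz": -5.2,"ax": 0,"ay": 0.03,"az": 0,"grip": 255}]}}

```text
t: 5.4
tool_pos: [0.4609, 0.1644, 0.1131]
orientation: [-1.835, -2.302, -0.221]
force: [-0.9, 1.6, -4.2]
opening: 0.0503
```

```bash
python3 look.py 5
```

```text
{'t': np.float64(5.55), 'q': array([ 0.0596, -0.0732,  1.9387,  0.2434,  1.3238, -0.2295]), 'dq': array([ 0.0196, -0.0027,  0.0013, -0.0176, -0.0065,  0.0133]), 'joint_torque': array([-2.91200e-01, -4.19400e+01, -4.63106e+01,  2.37780e+00,
       -2.27000e-02, -1.81100e-01]), 'tool_pos': array([0.4614, 0.1639, 0.1134]), 'orientation': array([-1.8378, -2.3026, -0.2201]), 'force': array([-1.5221, -1.6617, -0.1823]), 'wrist_torque': array([-0.4592,  0.2838,  0.2116]), 'opening': np.float64(0.0497)}
TCP in light frame mm [  0.3 108.8 102.4] grasp [  0.3 107.6 107.3]
tool axes in light (cols) [[0.002, 1.0, -0.0], [0.972, -0.002, 0.237], [0.237, -0.001, -0.972]]
```

View pics/s5.png

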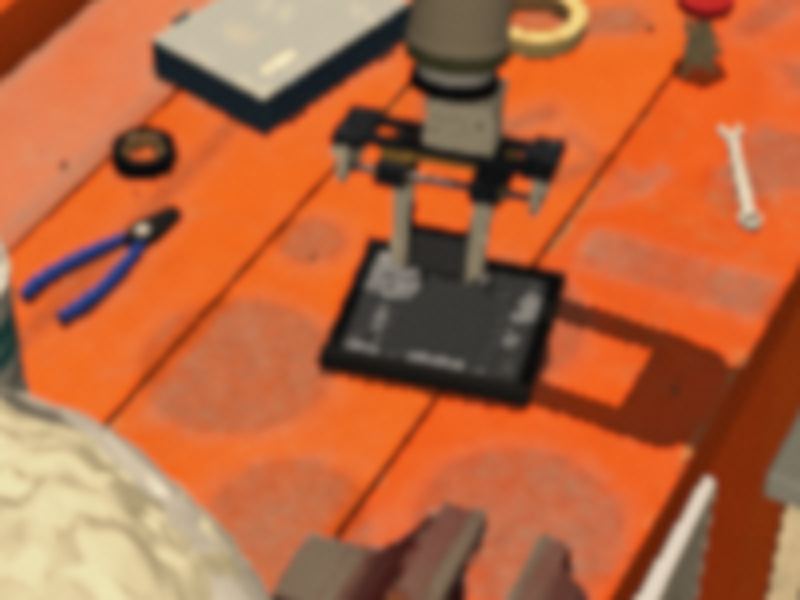

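View pics/w5.png

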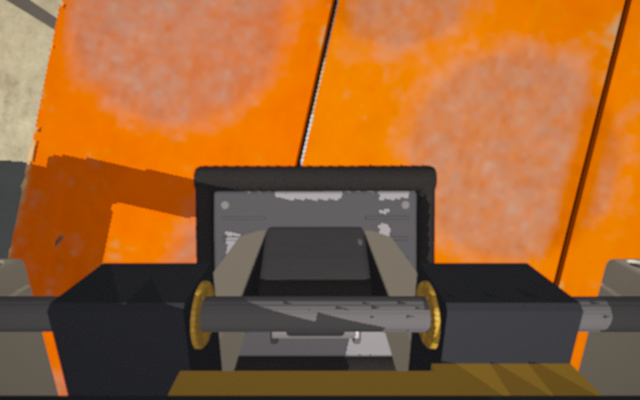

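The leg is opening and the light hasn't moved. I'll carry on.

Emit:
{"op": "step_arm", "data": {"targets": [{"tx": -3.8,"ty": 0,"tz": -5.1,"ax": 0,"ay": 0.03,"az": 0,"grip": 255},{"tx": -4,"ty": 0,"tz": -5,"ax": 0,"ay": 0.03,"az": 0,"grip": 255},{"tx": -4.2,"ty": 0,"tz": -4.9,"ax": 0,"ay": 0.03,"az": 0,"grip": 255},{"tx": -4.2,"ty": 0,"tz": -4.7,"ax": 0,"ay": 0.03,"az": 0,"grip": 255},{"tx": -4.4,"ty": 0,"tz": -4.7,"ax": 0,"ay": 0.03,"az": 0,"grip": 255},{"tx": -4.5,"ty": 0,"tz": -4.5,"ax": 0,"ay": 0.03,"az": 0,"grip": 255},{"tx": -4.6,"ty": 0,"tz": -4.5,"ax": 0,"ay": 0.03,"az": 0,"grip": 255},{"tx": -4.8,"ty": 0,"tz": -4.2,"ax": 0,"ay": 0.03,"az": 0,"grip": 255},{"tx": -4.8,"ty": 0,"tz": -4.2,"ax": 0,"ay": 0.03,"az": 0,"grip": 255},{"tx": -4.9,"ty": 0,"tz": -4,"ax": 0,"ay": 0.03,"az": 0,"grip": 255},{"tx": -5.1,"ty": 0,"tz": -3.9,"ax": 0,"ay": 0.03,"az": 0,"grip": 255},{"tx": -5.1,"ty": 0,"tz": -3.8,"ax": 0,"ay": 0.03,"az": 0,"grip": 255}]}}

```text
t: 6.75
tool_pos: [0.4771, 0.0958, 0.1409]
orientation: [-1.636, -2.053, -0.508]
force: [-0.2, 0.2, -5.5]
opening: 0.0498
```

```bash
python3 look.py 6
```

```text
{'t': np.float64(6.9), 'q': array([-0.2936,  0.0843,  1.8322,  0.513 ,  1.5547, -0.6123]), 'dq': array([ 0.0226, -0.0209,  0.0083, -0.0016, -0.006 ,  0.0134]), 'joint_torque': array([ -0.7344, -49.2215, -45.2475,   4.3209,   3.1458,  -0.244 ]), 'tool_pos': array([0.4771, 0.0955, 0.1405]), 'orientation': array([-1.6387, -2.0521, -0.5061]), 'force': array([-0.2842, -1.0529, -5.8523]), 'wrist_torque': array([-0.936 , -0.1657, -0.0393]), 'opening': np.float64(0.0499)}
TCP in light frame mm [  0.3  38.7 129.5] grasp [  0.3  35.8 133.6]
tool axes in light (cols) [[0.003, 1.0, 0.001], [0.825, -0.003, 0.565], [0.565, -0.001, -0.825]]
```

View pics/s6.png

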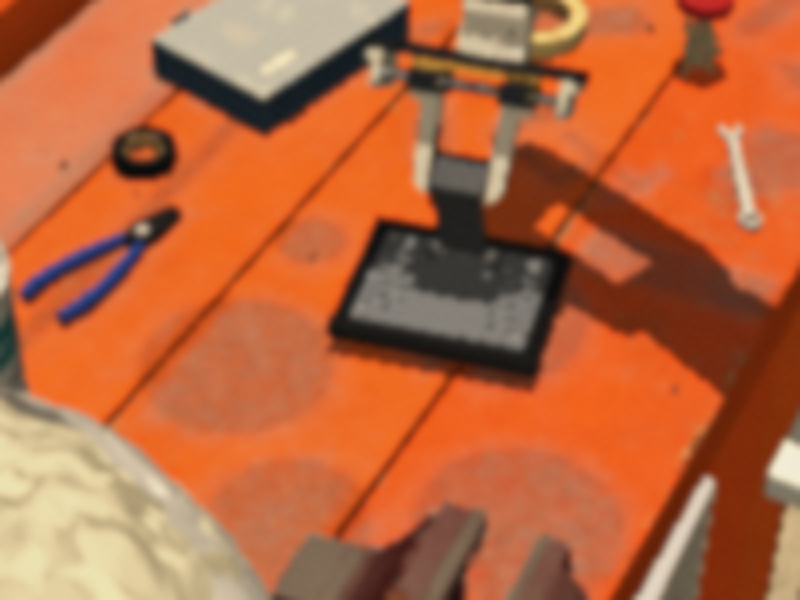

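View pics/w6.png

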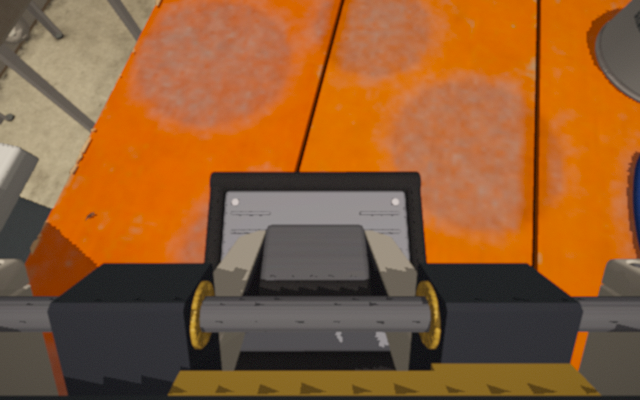

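```bash
cat > zoom.py <<'E'
import sys
from h import *
from plant import robot
n,x0,x1,y0,y1,out=sys.argv[1],*map(int,sys.argv[2:6]),sys.argv[6]
c=robot.read_camera(n);k=min(800/(x1-x0),600/(y1-y0));print(k)
cv2.imwrite(out,cv2.resize(c["frame"][y0:y1,x0:x1],None,fx=k,fy=k,interpolation=cv2.INTER_CUBIC))
E
python3 zoom.py side 285 365 170 240 pics/s6z.png; python3 zoom.py top 240 360 165 265 pics/t6z.png
```

```text
8.571428571428571
6.0
```

View pics/s6z.png

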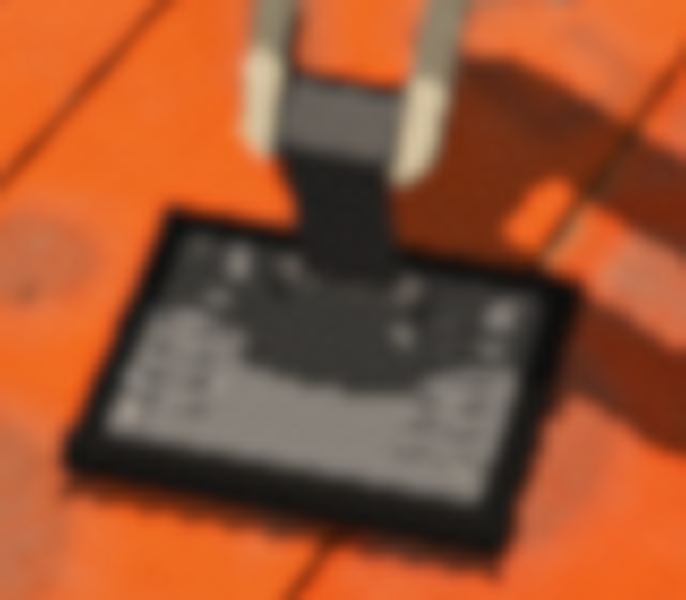

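View pics/t6z.png

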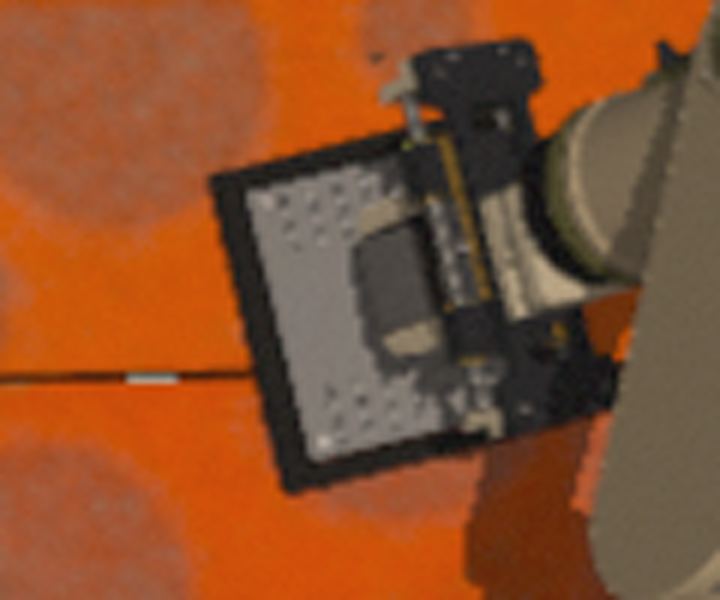

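```bash
python3 - <<'E'
from h import *
from plant import robot
t=robot.read_camera("top");sd=robot.read_camera("side")
T=np.array([[212,177],[290,492]])/6+[240,165]-.4
PT=np.array([[95,161,3],[-95,161,3]])
def fit(Sl,T):
    PSl=np.array([[95,161,0],[95,-8,9],[-95,-8,9],[-95,161,0]])
    def G(p,P):
        M=Ro.from_euler('ZX',[p[3],p[4]]).as_matrix();return np.asarray(P)/1e3@M.T+p[:3]
    f=lambda p:np.concatenate([(proj(t,G(p,PT))-T).ravel(),(proj(sd,G(p,PSl))-Sl).ravel()])
    r=least_squares(f,[.487,.0567,.011,.22,0],loss='soft_l1');print(r.x.round(4),r.fun.round(1));return r.x
a=fit(np.array([[110,410],[230,108],[715,185],[625,505]])/10+[280,190]-.45,np.array([[163,160],[237,475]])/6+[240,170]-.4)
b=fit(np.array([[70,460],[170,212],[578,292],[500,560]])/8.571+[285,170]-.45,T)
d=(b-a)[:3]*1e3;print(d, "in light", d[0]*np.cos(.226)+d[1]*np.sin(.226), -d[0]*np.sin(.226)+d[1]*np.cos(.226))
E
```

```text
[0.4877 0.0541 0.0009 0.2333 0.0532] [-0.2 -0.   0.8  0.8 -1.3 -0.3 -0.5 -0.6  0.4  0.6  0.   0.3]
[0.4946 0.0251 0.0019 0.2219 0.0544] [ 0.2 -0.6 -0.   0.3 -1.4  0.8 -0.1  0.2  1.  -0.1  0.4 -0.6]
[  6.85741747 -29.06065978   0.97372957] in light 0.17109386624388012 -29.85827938591087
```

The light was dragged about 30 mm toward -y because the grip was carrying its weight. I'll carry it back, set it down, and open the rest with a firmer grip that turns with the leg.

Emit:
{"op": "step_arm", "data": {"targets": [{"tx": 1.1,"ty": 0,"tz": -1.7,"ax": 0,"ay": 0,"az": 0,"grip": 255},{"tx": 2.6,"ty": 0,"tz": 1.8,"ax": 0,"ay": 0,"az": 0,"grip": 255},{"tx": 5.2,"ty": 0,"tz": 3.6,"ax": 0,"ay": 0,"az": 0,"grip": 255},{"tx": 5.2,"ty": 0,"tz": 3.6,"ax": 0,"ay": 0,"az": 0,"grip": 255},{"tx": 5.2,"ty": 0,"tz": 3.6,"ax": 0,"ay": 0,"az": 0,"grip": 255},{"tx": 5.2,"ty": 0,"tz": 3.6,"ax": 0,"ay": 0,"az": 0,"grip": 255},{"tx": 5.2,"ty": 0,"tz": 3.6,"ax": 0,"ay": 0,"az": 0,"grip": 255},{"tx": 2.6,"ty": 0,"tz": 1.8,"ax": 0,"ay": 0,"az": 0,"grip": 255},{"tx": 0,"ty": 0,"tz": 0,"ax": 0,"ay": 0,"az": 0,"grip": 255}], "squeeze": 20}}

```text
t: 8.0
tool_pos: [0.4683, 0.1338, 0.1428]
orientation: [-1.636, -2.055, -0.506]
force: [-1.0, -1.1, -6.3]
opening: 0.0499
```

```bash
python3 look.py 7;python3 zoom.py side 285 365 170 240 pics/s7z.png; python3 zoom.py top 240 360 165 265 pics/t7z.png
```

```text
{'t': np.float64(8.15), 'q': array([-0.2281,  0.0425,  1.871 ,  0.5329,  1.5261, -0.5593]), 'dq': array([-0.0038,  0.0021, -0.0025,  0.0005,  0.0006, -0.    ]), 'joint_torque': array([ 2.45800e-01, -4.77802e+01, -4.53261e+01,  4.46520e+00,
        2.81480e+00,  1.33000e-02]), 'tool_pos': array([0.4686, 0.1331, 0.1429]), 'orientation': array([-1.6373, -2.0544, -0.5064]), 'force': array([ 1.1361, -0.0507, -6.969 ]), 'wrist_torque': array([-0.9331, -0.166 ,  0.0082]), 'opening': np.float64(0.0498)}
TCP in light frame mm [  0.5  77.2 131.9] grasp [  0.5  74.4 136. ]
tool axes in light (cols) [[0.001, 1.0, 0.001], [0.825, -0.001, 0.564], [0.564, 0.0, -0.825]]
8.571428571428571
6.0
```

View pics/s7z.png

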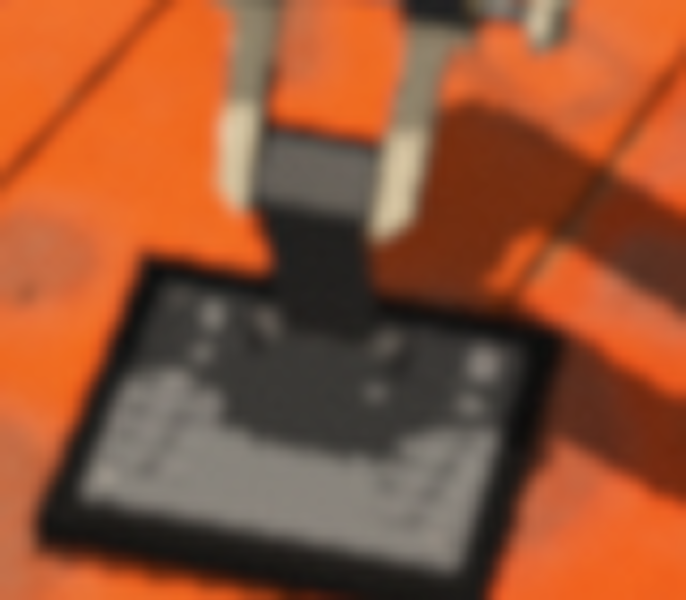

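View pics/t7z.png

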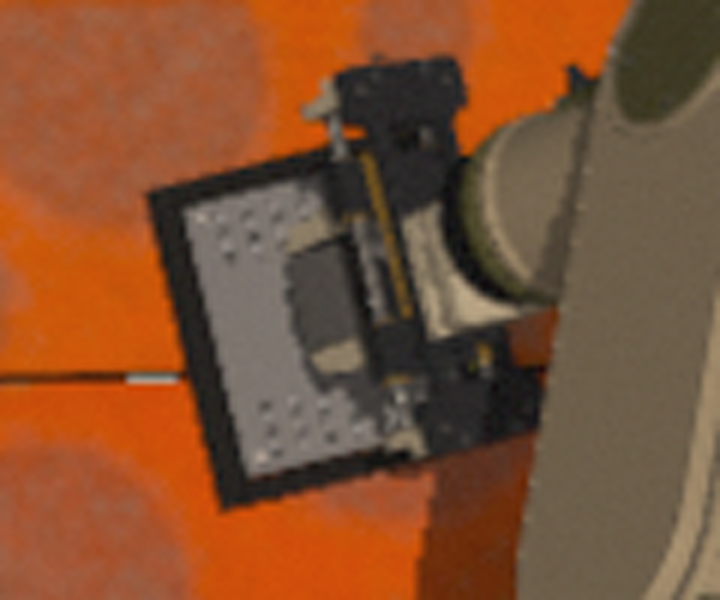

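Emit:
{"op": "step_arm", "data": {"targets": [{"tx": -0.6,"ty": 0,"tz": 0.8,"ax": 0,"ay": 0,"az": 0,"grip": 255},{"tx": -0.6,"ty": 0,"tz": 0.8,"ax": 0,"ay": 0,"az": 0,"grip": 255},{"tx": -0.3,"ty": 0,"tz": 0.4,"ax": 0,"ay": 0,"az": 0,"grip": 255},{"tx": 0,"ty": 0,"tz": 0,"ax": 0,"ay": 0,"az": 0,"grip": 255}]}}

```text
t: 8.65
tool_pos: [0.469, 0.1329, 0.1406]
orientation: [-1.638, -2.055, -0.507]
force: [0.9, -2.0, -2.0]
opening: 0.05
```

Emit:
{"op": "step_arm", "data": {"targets": [{"tx": -0.3,"ty": 0,"tz": 0.4,"ax": 0,"ay": 0,"az": 0,"grip": 255},{"tx": -0.3,"ty": 0,"tz": 0.4,"ax": 0,"ay": 0,"az": 0,"grip": 255},{"tx": 0,"ty": 0,"tz": 0,"ax": 0,"ay": 0,"az": 0,"grip": 255}]}}

```text
t: 8.95
tool_pos: [0.4688, 0.1331, 0.1394]
orientation: [-1.637, -2.054, -0.507]
force: [1.0, -1.5, -1.5]
opening: 0.0501
```

Emit:
{"op": "step_arm", "data": {"targets": [{"tx": 0,"ty": 0,"tz": 0,"ax": 0,"ay": 0,"az": 0,"grip": 255},{"tx": -2.8,"ty": 0,"tz": -3.5,"ax": 0,"ay": 0.04,"az": 0,"grip": 255},{"tx": -2.8,"ty": 0,"tz": -3.5,"ax": 0,"ay": 0.04,"az": 0,"grip": 255},{"tx": -2.8,"ty": 0,"tz": -3.5,"ax": 0,"ay": 0.04,"az": 0,"grip": 255},{"tx": 0,"ty": 0,"tz": 0,"ax": 0,"ay": 0,"az": 0,"grip": 255}], "squeeze": 45}}

```text
t: 9.45
tool_pos: [0.4713, 0.1196, 0.1417]
orientation: [-1.568, -1.962, -0.59]
force: [0.0, -0.6, -5.2]
opening: 0.0497
```

```bash
python3 look.py 8;python3 zoom.py side 285 365 170 240 pics/s8z.png; python3 zoom.py top 240 360 165 265 pics/t8z.png
```

```text
{'t': np.float64(9.6), 'q': array([-0.308 ,  0.1273,  1.836 ,  0.6038,  1.5929, -0.6491]), 'dq': array([ 0.0111, -0.0126,  0.0025,  0.0009,  0.0012, -0.0013]), 'joint_torque': array([-4.46300e-01, -4.97852e+01, -4.33024e+01,  4.88000e+00,
        3.75700e+00, -1.77000e-02]), 'tool_pos': array([0.4715, 0.1203, 0.1423]), 'orientation': array([-1.5685, -1.9661, -0.5892]), 'force': array([ 0.1256,  0.4977, -5.3383]), 'wrist_torque': array([-1.0921, -0.2298,  0.0213]), 'opening': np.float64(0.0494)}
TCP in light frame mm [  0.3  64.  131.3] grasp [  0.3  60.7 135.1]
tool axes in light (cols) [[0.002, 1.0, 0.0], [0.752, -0.002, 0.659], [0.659, -0.001, -0.752]]
8.571428571428571
6.0
```

View pics/s8z.png

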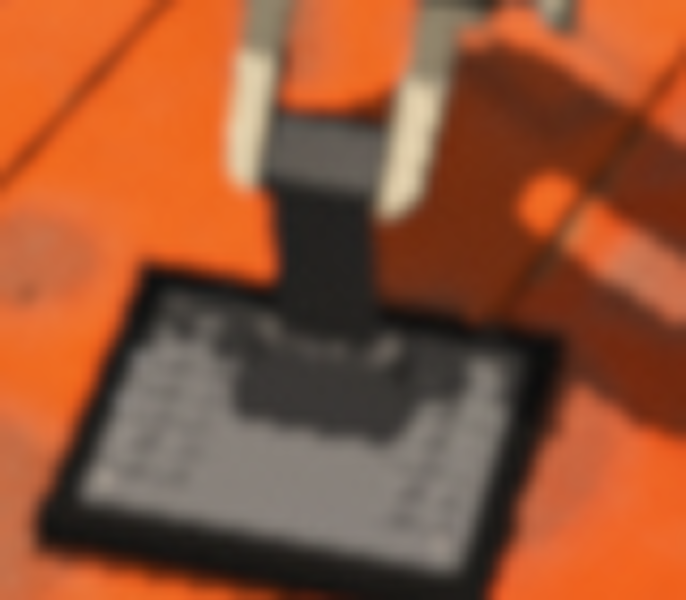

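View pics/t8z.png

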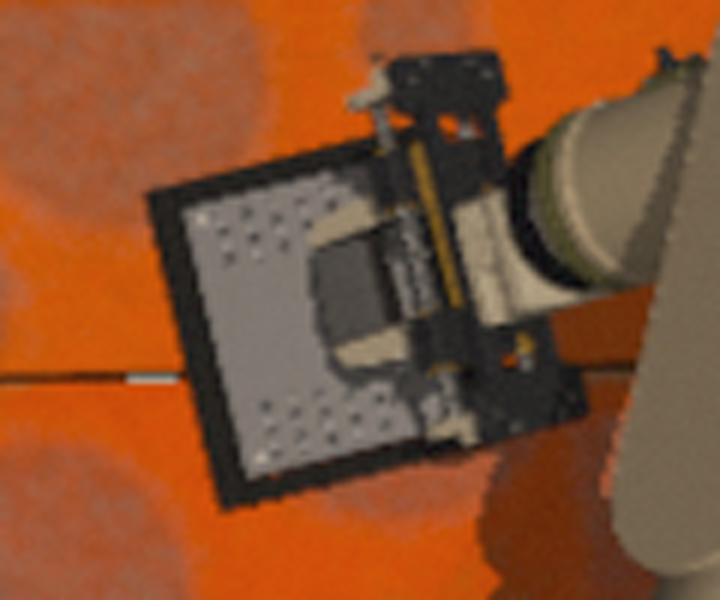

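Emit:
{"op": "step_arm", "data": {"targets": [{"tx": -0.6,"ty": 0,"tz": 0.7,"ax": 0,"ay": 0,"az": 0,"grip": 255},{"tx": -2.9,"ty": 0,"tz": -3.4,"ax": 0,"ay": 0.04,"az": 0,"grip": 255},{"tx": -3,"ty": 0,"tz": -3.3,"ax": 0,"ay": 0.04,"az": 0,"grip": 255},{"tx": -3,"ty": 0,"tz": -3.3,"ax": 0,"ay": 0.04,"az": 0,"grip": 255},{"tx": 0,"ty": 0,"tz": 0,"ax": 0,"ay": 0,"az": 0,"grip": 255}]}}

```text
t: 10.2
tool_pos: [0.4745, 0.1065, 0.1422]
orientation: [-1.497, -1.874, -0.669]
force: [0.1, 0.2, -6.9]
opening: 0.0496
```

```bash
python3 look.py 9
```

```text
{'t': np.float64(10.35), 'q': array([-0.3765,  0.2219,  1.7915,  0.6645,  1.6656, -0.7247]), 'dq': array([ 0.0107, -0.0133,  0.0021, -0.0007, -0.0009,  0.0009]), 'joint_torque': array([-4.60300e-01, -5.25523e+01, -4.11208e+01,  5.18910e+00,
        4.67920e+00, -1.59000e-02]), 'tool_pos': array([0.4745, 0.1074, 0.1428]), 'orientation': array([-1.4971, -1.8776, -0.6681]), 'force': array([-0.4903,  0.5723, -6.1901]), 'wrist_torque': array([-1.3375e+00, -2.6090e-01, -1.3000e-03]), 'opening': np.float64(0.0497)}
TCP in light frame mm [  0.4  50.8 131.8] grasp [  0.4  47.  135.2]
tool axes in light (cols) [[0.001, 1.0, 0.001], [0.668, -0.001, 0.744], [0.744, -0.0, -0.668]]
```

```bash
python3 zoom.py side 285 365 170 240 pics/s9z.png; python3 zoom.py top 240 360 165 265 pics/t9z.png
```

```text
8.571428571428571
6.0
```

View pics/s9z.png

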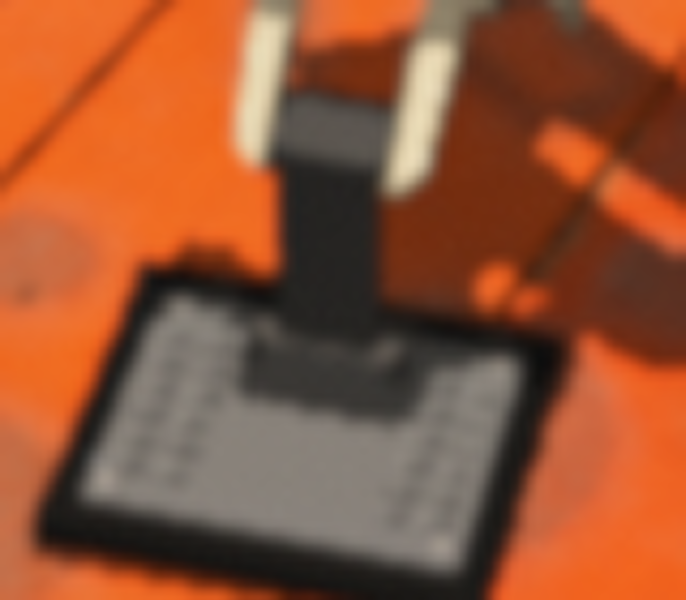

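View pics/t9z.png

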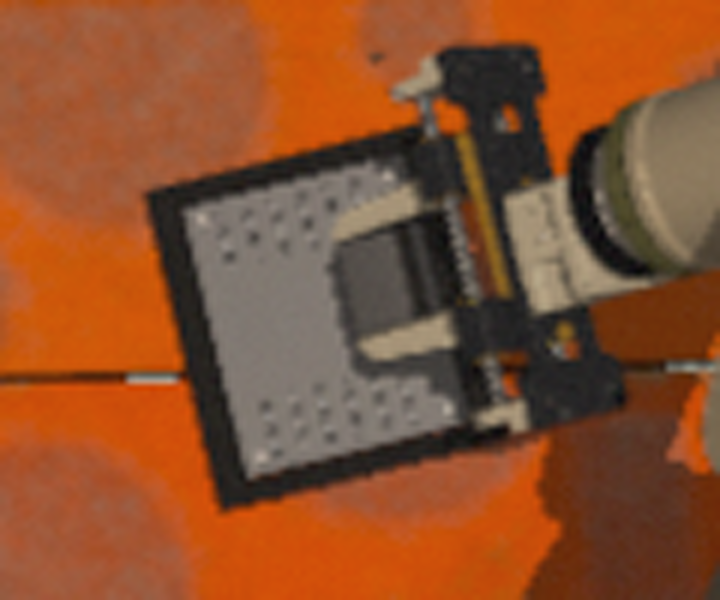

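Emit:
{"op": "step_arm", "data": {"targets": [{"tx": -0.9,"ty": 0,"tz": 0.8,"ax": 0,"ay": 0,"az": 0,"grip": 255},{"tx": -3.1,"ty": 0,"tz": -3.3,"ax": 0,"ay": 0.04,"az": 0,"grip": 255},{"tx": -2.9,"ty": 0,"tz": -3.4,"ax": 0,"ay": 0.04,"az": 0,"grip": 255},{"tx": 0,"ty": 0,"tz": 0,"ax": 0,"ay": 0,"az": 0,"grip": 255}]}}

```text
t: 10.85
tool_pos: [0.4772, 0.0986, 0.1422]
orientation: [-1.448, -1.817, -0.72]
force: [1.9, 1.0, 1.2]
opening: 0.0495
```

```bash
python3 look.py 10; python3 zoom.py side 285 365 170 240 pics/s10z.png; python3 zoom.py top 240 360 165 265 pics/t10z.png
```

```text
{'t': np.float64(11.0), 'q': array([-0.4154,  0.2905,  1.7577,  0.7003,  1.7138, -0.7686]), 'dq': array([ 0.0045, -0.0052,  0.001 , -0.004 , -0.0037, -0.0036]), 'joint_torque': array([ -0.7749, -52.2484, -37.2621,   3.5755,   4.5965,  -0.0614]), 'tool_pos': array([0.477 , 0.0989, 0.1422]), 'orientation': array([-1.4489, -1.8192, -0.7183]), 'force': array([ 1.5866,  1.3231, -0.5843]), 'wrist_torque': array([-0.5857, -0.2431, -0.3077]), 'opening': np.float64(0.0495)}
TCP in light frame mm [  1.   42.  131.2] grasp [  1.   38.  134.2]
tool axes in light (cols) [[-0.0, 1.0, 0.002], [0.607, -0.001, 0.795], [0.795, 0.001, -0.607]]
8.571428571428571
6.0
```

View pics/s10z.png

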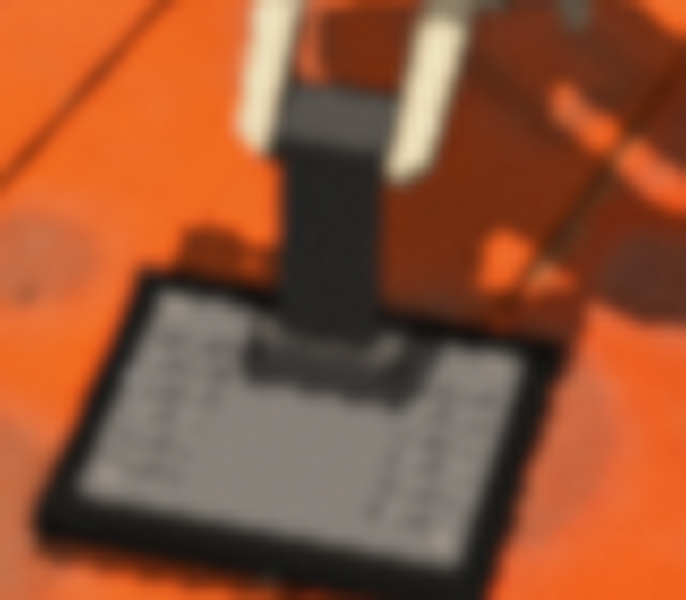

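View pics/t10z.png

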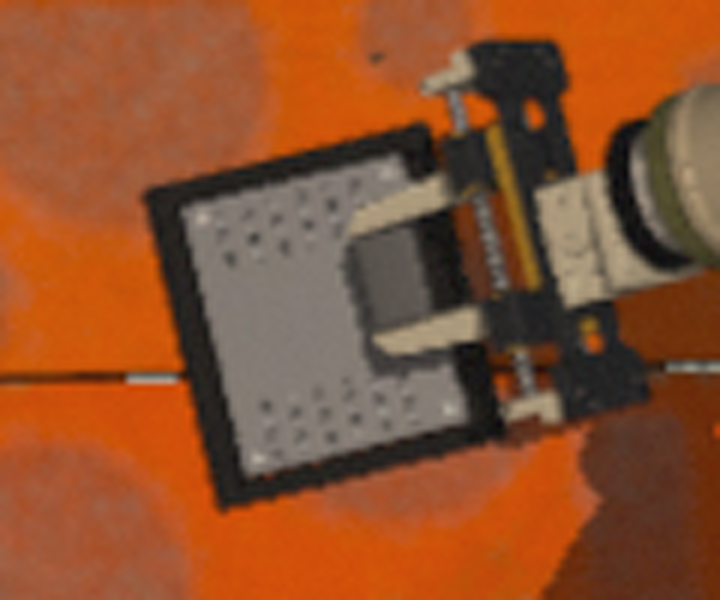

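```bash
cat > tip.py <<'E'
import json
from plan import *
def g(th,bias=0,E0=8,g0=(30,134.2)):
    y,z=g0; r=np.hypot(y,z); y,z=y*(1-bias/r),z*(1-bias/r)
    return E0-11*th+y*np.cos(th)-z*np.sin(th), y*np.sin(th)+z*np.cos(th)
def run(ths,tilts,cur=None,grip=255,bias=0,**k):
    o,P,a=rows([(*g(t,bias,**k),ti) for t,ti in zip(ths,tilts)],cur,grip)
    print(json.dumps(o)); print("end",P,a)
E
python3 -c "
from tip import *
run(np.linspace(0,.5,11),np.linspace(.919,1.419,11),bias=1)"
```

```text
[{"tx": -3.1, "ty": 0, "tz": -6.6, "ax": 0, "ay": 0.05, "az": 0, "grip": 255}, {"tx": -3.1, "ty": 0, "tz": -6.6, "ax": 0, "ay": 0.05, "az": 0, "grip": 255}, {"tx": -3.0, "ty": 0, "tz": -6.6, "ax": 0, "ay": 0.05, "az": 0, "grip": 255}, {"tx": -3.0, "ty": 0, "tz": -6.6, "ax": 0, "ay": 0.05, "az": 0, "grip": 255}, {"tx": -3.1, "ty": 0, "tz": -6.6, "ax": 0, "ay": 0.05, "az": 0, "grip": 255}, {"tx": -2.9, "ty": 0, "tz": -6.6, "ax": 0, "ay": 0.05, "az": 0, "grip": 255}, {"tx": -3.0, "ty": 0, "tz": -6.7, "ax": 0, "ay": 0.05, "az": 0, "grip": 255}, {"tx": -2.9, "ty": 0, "tz": -6.6, "ax": 0, "ay": 0.05, "az": 0, "grip": 255}, {"tx": -2.9, "ty": 0, "tz": -6.7, "ax": 0, "ay": 0.05, "az": 0, "grip": 255}, {"tx": -2.9, "ty": 0, "tz": -6.7, "ax": 0, "ay": 0.05, "az": 0, "grip": 255}]
end [-30.33193719 130.41297624] 1.4190000000000005
```

Emit:
{"op": "step_arm", "data": {"targets": [{"tx": -3.1,"ty": 0,"tz": -6.6,"ax": 0,"ay": 0.05,"az": 0,"grip": 255},{"tx": -3.1,"ty": 0,"tz": -6.6,"ax": 0,"ay": 0.05,"az": 0,"grip": 255},{"tx": -3.0,"ty": 0,"tz": -6.6,"ax": 0,"ay": 0.05,"az": 0,"grip": 255},{"tx": -3.0,"ty": 0,"tz": -6.6,"ax": 0,"ay": 0.05,"az": 0,"grip": 255},{"tx": -3.1,"ty": 0,"tz": -6.6,"ax": 0,"ay": 0.05,"az": 0,"grip": 255},{"tx": 0,"ty": 0,"tz": 0,"ax": 0,"ay": 0,"az": 0,"grip": 255}]}}

```text
t: 11.7
tool_pos: [0.485, 0.0631, 0.1459]
orientation: [-1.295, -1.623, -0.86]
force: [2.2, 1.3, 3.5]
opening: 0.0496
```

```bash
python3 look.py 11; python3 zoom.py side 285 365 170 240 pics/s11z.png; python3 zoom.py top 240 360 165 265 pics/t11z.png
```

```text
{'t': np.float64(11.85), 'q': array([-0.5215,  0.5187,  1.622 ,  0.7922,  1.8913, -0.8621]), 'dq': array([ 0.0062, -0.0104,  0.0076, -0.0048, -0.005 , -0.0003]), 'joint_torque': array([ -0.7958, -58.7466, -33.2318,   3.2102,   5.6097,  -0.0683]), 'tool_pos': array([0.4847, 0.0638, 0.146 ]), 'orientation': array([-1.2957, -1.6266, -0.8578]), 'force': array([3.0772, 1.8209, 0.7847]), 'wrist_torque': array([-0.4975, -0.253 , -0.5039]), 'opening': np.float64(0.0499)}
TCP in light frame mm [  0.6   6.  135. ] grasp [  0.6   1.4 137. ]
tool axes in light (cols) [[-0.0, 1.0, 0.001], [0.391, -0.001, 0.92], [0.92, 0.0, -0.391]]
8.571428571428571
6.0
```

View pics/s11z.png

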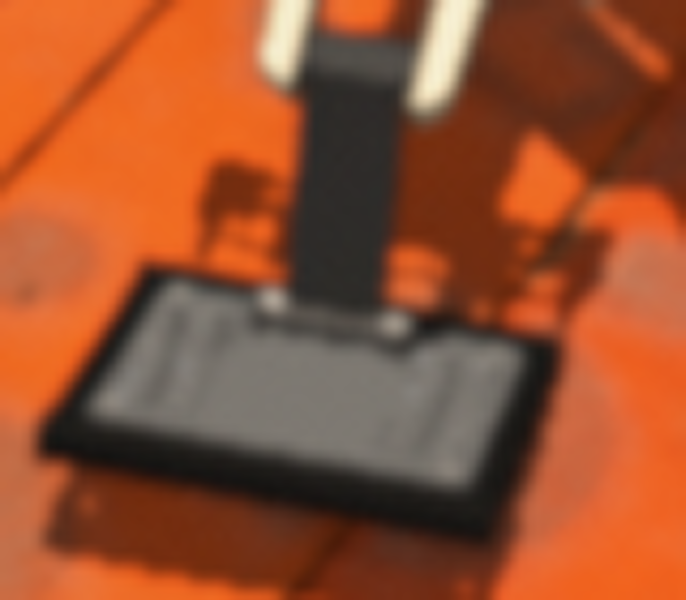

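View pics/t11z.png

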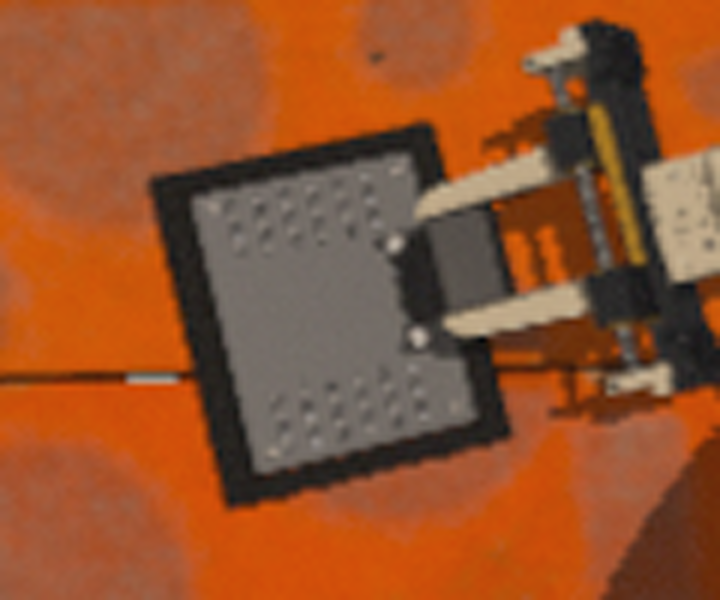

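The light is tipping (about 0.25 rad) and its lower edge stays put. I'll carry on.

Emit:
{"op": "step_arm", "data": {"targets": [{"tx": -2.9,"ty": 0,"tz": -6.6,"ax": 0,"ay": 0.05,"az": 0,"grip": 255},{"tx": -3.0,"ty": 0,"tz": -6.7,"ax": 0,"ay": 0.05,"az": 0,"grip": 255},{"tx": -2.9,"ty": 0,"tz": -6.6,"ax": 0,"ay": 0.05,"az": 0,"grip": 255},{"tx": -2.9,"ty": 0,"tz": -6.7,"ax": 0,"ay": 0.05,"az": 0,"grip": 255},{"tx": -2.9,"ty": 0,"tz": -6.7,"ax": 0,"ay": 0.05,"az": 0,"grip": 255},{"tx": 0,"ty": 0,"tz": 0,"ax": 0,"ay": 0,"az": 0,"grip": 255}]}}

```text
t: 12.55
tool_pos: [0.4927, 0.028, 0.1414]
orientation: [-1.138, -1.426, -0.98]
force: [1.8, -0.7, 3.2]
opening: 0.0497
```

```bash
python3 look.py 12; python3 zoom.py side 285 385 160 235 pics/s12z.png; python3 zoom.py top 240 360 165 265 pics/t12z.png
```

```text
{'t': np.float64(12.7), 'q': array([-0.5896,  0.7642,  1.4664,  0.8798,  2.0663, -0.9068]), 'dq': array([ 0.0058, -0.0096,  0.0047, -0.002 , -0.0045, -0.0007]), 'joint_torque': array([ -0.2383, -65.8664, -29.9707,   3.7784,   6.465 ,  -0.1064]), 'tool_pos': array([0.4925, 0.0286, 0.1416]), 'orientation': array([-1.1389, -1.4292, -0.9771]), 'force': array([ 1.7759, -0.4571, -0.4361]), 'wrist_torque': array([-1.0331, -0.1242, -0.3448]), 'opening': np.float64(0.0498)}
TCP in light frame mm [  0.3 -30.  130.6] grasp [  0.3 -35.  131.4]
tool axes in light (cols) [[0.0, 1.0, 0.001], [0.152, -0.001, 0.988], [0.988, -0.0, -0.152]]
8.0
6.0
```

View pics/s12z.png

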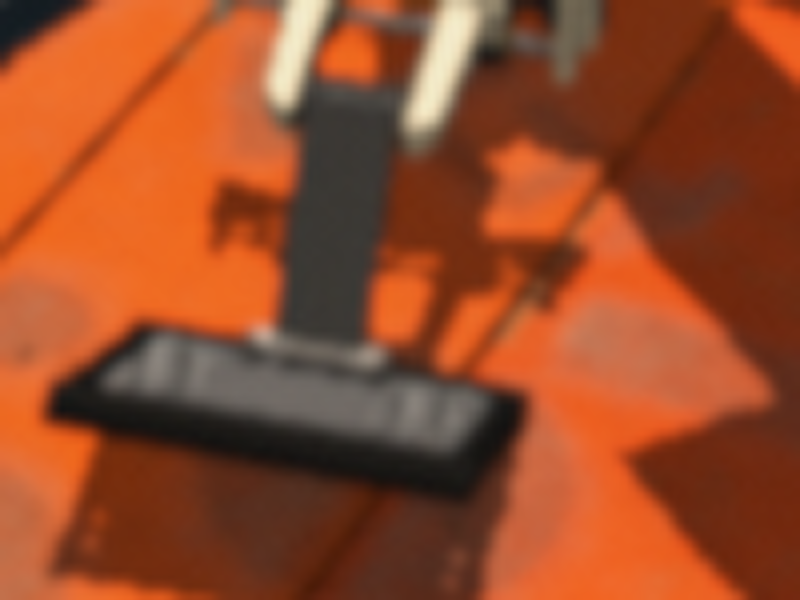

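View pics/t12z.png

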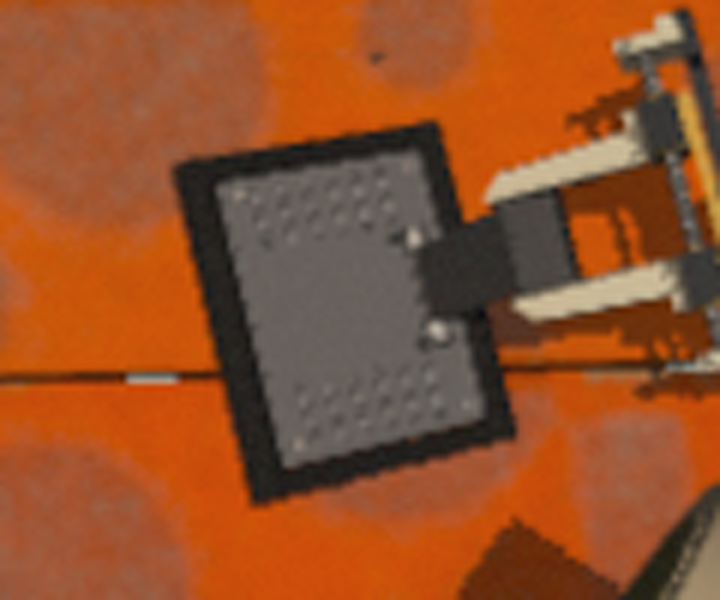

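```bash
python3 -c "
from tip import *
run(np.linspace(.5,1.62,20),np.linspace(1.419,.75,20),bias=1)"
```

```text
[{"tx": -3.9, "ty": 0, "tz": -7.8, "ax": 0, "ay": -0.035, "az": 0, "grip": 255}, {"tx": -4.5, "ty": 0, "tz": -7.5, "ax": 0, "ay": -0.035, "az": 0, "grip": 255}, {"tx": -5.2, "ty": 0, "tz": -7.1, "ax": 0, "ay": -0.036, "az": 0, "grip": 255}, {"tx": -5.8, "ty": 0, "tz": -6.5, "ax": 0, "ay": -0.035, "az": 0, "grip": 255}, {"tx": -6.3, "ty": 0, "tz": -6.0, "ax": 0, "ay": -0.035, "az": 0, "grip": 255}, {"tx": -6.9, "ty": 0, "tz": -5.4, "ax": 0, "ay": -0.035, "az": 0, "grip": 255}, {"tx": -7.2, "ty": 0, "tz": -4.8, "ax": 0, "ay": -0.035, "az": 0, "grip": 255}, {"tx": -7.7, "ty": 0, "tz": -4.1, "ax": 0, "ay": -0.036, "az": 0, "grip": 255}, {"tx": -8.0, "ty": 0, "tz": -3.4, "ax": 0, "ay": -0.035, "az": 0, "grip": 255}, {"tx": -8.3, "ty": 0, "tz": -2.7, "ax": 0, "ay": -0.035, "az": 0, "grip": 255}, {"tx": -8.4, "ty": 0, "tz": -1.9, "ax": 0, "ay": -0.035, "az": 0, "grip": 255}, {"tx": -8.5, "ty": 0, "tz": -1.2, "ax": 0, "ay": -0.036, "az": 0, "grip": 255}, {"tx": -8.6, "ty": 0, "tz": -0.3, "ax": 0, "ay": -0.035, "az": 0, "grip": 255}, {"tx": -8.5, "ty": 0, "tz": 0.3, "ax": 0, "ay": -0.035, "az": 0, "grip": 255}, {"tx": -8.5, "ty": 0, "tz": 1.2, "ax": 0, "ay": -0.035, "az": 0, "grip": 255}, {"tx": -8.2, "ty": 0, "tz": 1.9, "ax": 0, "ay": -0.035, "az": 0, "grip": 255}, {"tx": -8.0, "ty": 0, "tz": 2.6, "ax": 0, "ay": -0.036, "az": 0, "grip": 255}, {"tx": -7.8, "ty": 0, "tz": 3.3, "ax": 0, "ay": -0.035, "az": 0, "grip": 255}, {"tx": -7.3, "ty": 0, "tz": 4.0, "ax": 0, "ay": -0.035, "az": 0, "grip": 255}]
end [-140.95253463   19.53399993] 0.7500000000000004
```

Emit:
{"op": "step_arm", "data": {"targets": [{"tx": 0,"ty": 0,"tz": 0,"ax": 0,"ay": 0,"az": 0,"grip": 255},{"tx": -3.9,"ty": 0,"tz": -7.8,"ax": 0,"ay": -0.035,"az": 0,"grip": 255},{"tx": -4.5,"ty": 0,"tz": -7.5,"ax": 0,"ay": -0.035,"az": 0,"grip": 255},{"tx": -5.2,"ty": 0,"tz": -7.1,"ax": 0,"ay": -0.036,"az": 0,"grip": 255},{"tx": -5.8,"ty": 0,"tz": -6.5,"ax": 0,"ay": -0.035,"az": 0,"grip": 255},{"tx": -6.3,"ty": 0,"tz": -6.0,"ax": 0,"ay": -0.035,"az": 0,"grip": 255},{"tx": 0,"ty": 0,"tz": 0,"ax": 0,"ay": 0,"az": 0,"grip": 255}], "squeeze": 12}}

```text
t: 13.5
tool_pos: [0.502, -0.0117, 0.1246]
orientation: [-1.251, -1.571, -0.895]
force: [-0.9, -0.6, 2.4]
opening: 0.0504
```

```bash
python3 look.py 13; python3 zoom.py side 285 385 160 235 pics/s13z.png; python3 zoom.py top 240 380 165 265 pics/t13z.png
```

```text
{'t': np.float64(13.65), 'q': array([-0.6157,  0.7181,  1.4321,  0.7681,  1.9983, -0.9112]), 'dq': array([-0.0003,  0.0029, -0.0006,  0.0034,  0.004 ,  0.0024]), 'joint_torque': array([ 8.41300e-01, -6.51921e+01, -3.19090e+01,  2.76400e+00,
        3.84700e+00,  4.66000e-02]), 'tool_pos': array([ 0.5018, -0.0108,  0.125 ]), 'orientation': array([-1.2489, -1.5678, -0.8971]), 'force': array([-0.1075, -2.4973,  6.1959]), 'wrist_torque': array([0.3221, 0.1035, 0.0699]), 'opening': np.float64(0.0499)}
TCP in light frame mm [  0.5 -70.5 114. ] grasp [  0.5 -75.2 115.6]
tool axes in light (cols) [[-0.001, 1.0, 0.002], [0.321, -0.001, 0.947], [0.947, 0.001, -0.321]]
8.0
5.714285714285714
```

View pics/s13z.png

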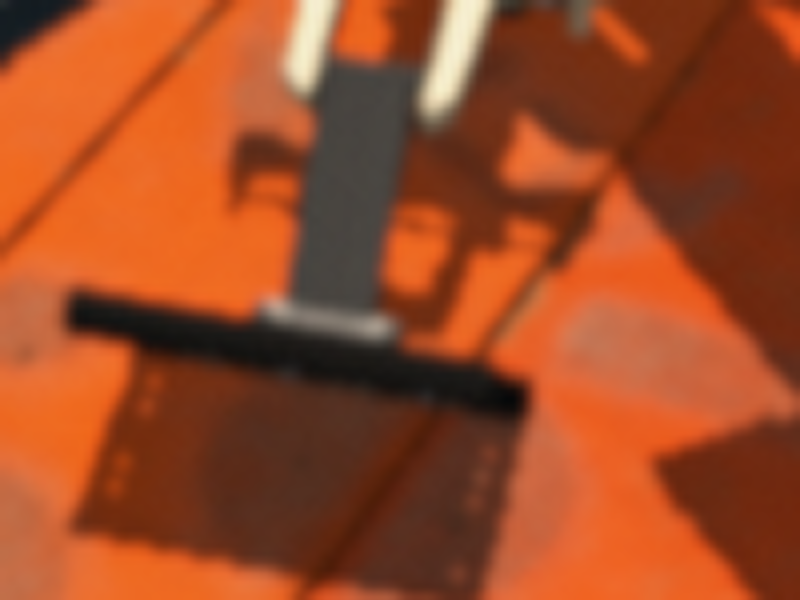

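View pics/t13z.png

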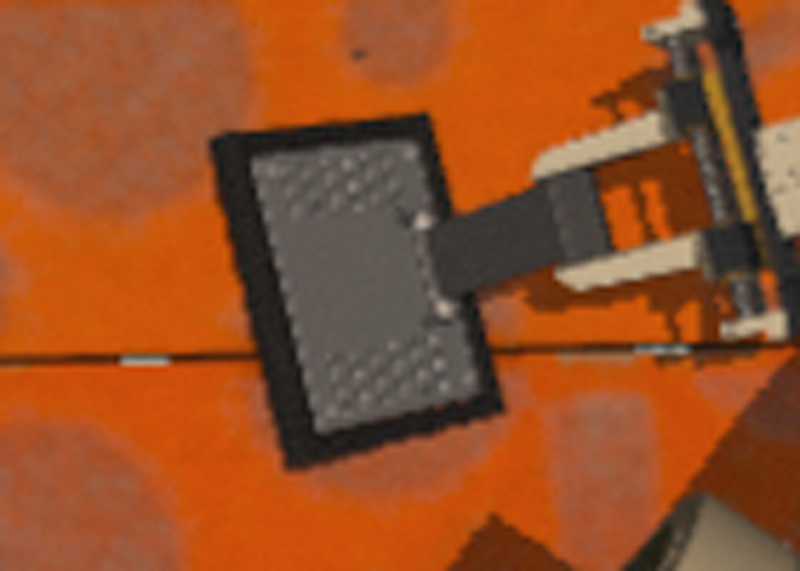

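Emit:
{"op": "step_arm", "data": {"targets": [{"tx": -6.9,"ty": 0,"tz": -5.4,"ax": 0,"ay": -0.035,"az": 0,"grip": 255},{"tx": -7.2,"ty": 0,"tz": -4.8,"ax": 0,"ay": -0.035,"az": 0,"grip": 255},{"tx": -7.7,"ty": 0,"tz": -4.1,"ax": 0,"ay": -0.036,"az": 0,"grip": 255},{"tx": -8.0,"ty": 0,"tz": -3.4,"ax": 0,"ay": -0.035,"az": 0,"grip": 255},{"tx": -8.3,"ty": 0,"tz": -2.7,"ax": 0,"ay": -0.035,"az": 0,"grip": 255},{"tx": -8.4,"ty": 0,"tz": -1.9,"ax": 0,"ay": -0.035,"az": 0,"grip": 255},{"tx": -8.5,"ty": 0,"tz": -1.2,"ax": 0,"ay": -0.036,"az": 0,"grip": 255},{"tx": 0,"ty": 0,"tz": 0,"ax": 0,"ay": 0,"az": 0,"grip": 255}]}}

```text
t: 14.55
tool_pos: [0.5115, -0.0546, 0.0834]
orientation: [-1.403, -1.761, -0.762]
force: [0.3, -0.3, 1.1]
opening: 0.0499
```

```bash
python3 look.py 14; python3 zoom.py side 285 385 150 225 pics/s14z.png; python3 zoom.py top 240 380 165 265 pics/t14z.png
```

```text
{'t': np.float64(14.7), 'q': array([-0.6212,  0.6603,  1.4305,  0.6178,  1.8501, -0.9292]), 'dq': array([-0.0004,  0.0037, -0.0023,  0.0026,  0.002 ,  0.0005]), 'joint_torque': array([ 4.23900e-01, -6.72112e+01, -3.51875e+01,  3.34230e+00,
        4.65410e+00,  2.49000e-02]), 'tool_pos': array([ 0.5115, -0.0542,  0.0838]), 'orientation': array([-1.402 , -1.7591, -0.7632]), 'force': array([-0.2224, -0.7782,  0.3414]), 'wrist_torque': array([-0.4469, -0.0549,  0.0465]), 'opening': np.float64(0.0495)}
TCP in light frame mm [   0.2 -115.    72.8] grasp [   0.2 -119.2   75.5]
tool axes in light (cols) [[0.001, 1.0, 0.001], [0.543, -0.001, 0.84], [0.84, 0.0, -0.543]]
8.0
5.714285714285714
```

View pics/s14z.png

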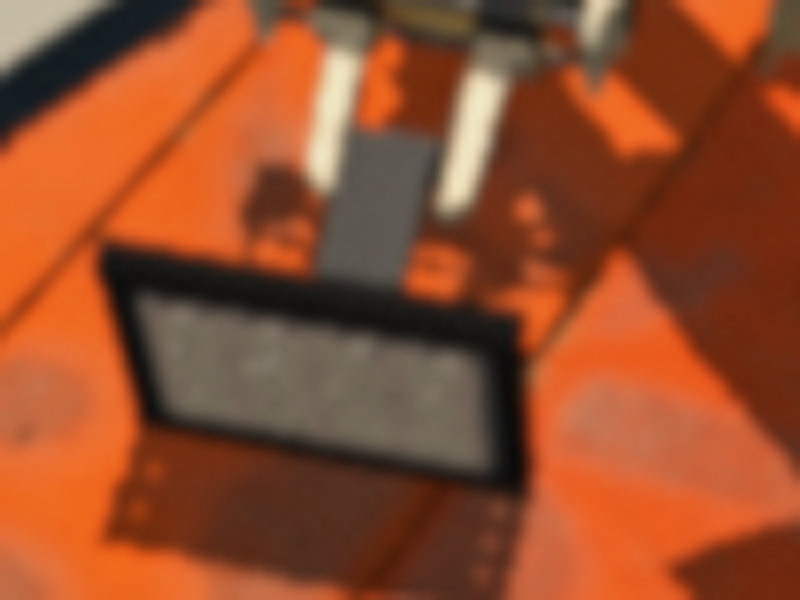

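View pics/t14z.png

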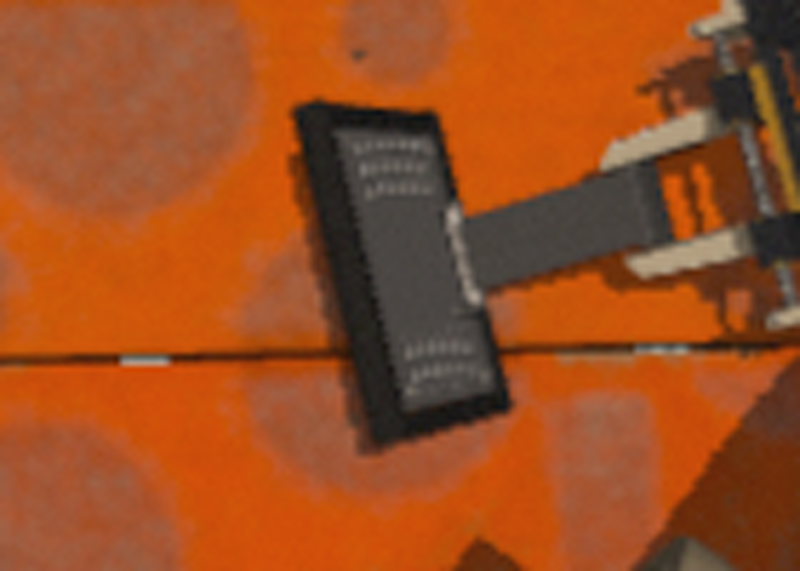

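Emit:
{"op": "step_arm", "data": {"targets": [{"tx": -8.6,"ty": 0,"tz": -0.3,"ax": 0,"ay": -0.035,"az": 0,"grip": 255},{"tx": -8.5,"ty": 0,"tz": 0.3,"ax": 0,"ay": -0.035,"az": 0,"grip": 255},{"tx": -8.5,"ty": 0,"tz": 1.2,"ax": 0,"ay": -0.035,"az": 0,"grip": 255},{"tx": -8.2,"ty": 0,"tz": 1.9,"ax": 0,"ay": -0.035,"az": 0,"grip": 255},{"tx": -8.0,"ty": 0,"tz": 2.6,"ax": 0,"ay": -0.036,"az": 0,"grip": 255},{"tx": -7.8,"ty": 0,"tz": 3.3,"ax": 0,"ay": -0.035,"az": 0,"grip": 255},{"tx": -7.3,"ty": 0,"tz": 4.0,"ax": 0,"ay": -0.035,"az": 0,"grip": 255},{"tx": 0,"ty": 0,"tz": 0,"ax": 0,"ay": 0,"az": 0,"grip": 255}]}}

```text
t: 15.6
tool_pos: [0.5174, -0.0798, 0.0302]
orientation: [-1.551, -1.947, -0.609]
force: [0.6, -2.8, 1.5]
opening: 0.0499
```

```bash
python3 look.py 15; python3 zoom.py side 285 385 150 225 pics/s15z.png; python3 zoom.py top 240 380 165 265 pics/t15z.png
```

```text
{'t': np.float64(15.75), 'q': array([-0.5893,  0.5886,  1.5023,  0.4884,  1.6377, -0.9312]), 'dq': array([-0.0006,  0.0047, -0.0024,  0.0043,  0.0026,  0.0015]), 'joint_torque': array([ 1.64100e+00, -6.51465e+01, -3.54047e+01,  3.43420e+00,
        4.46220e+00,  3.27000e-02]), 'tool_pos': array([ 0.5173, -0.0796,  0.0308]), 'orientation': array([-1.5496, -1.9445, -0.6106]), 'force': array([ 0.7965, -3.1236, -1.0042]), 'wrist_torque': array([-0.7963, -0.1067,  0.0372]), 'opening': np.float64(0.0503)}
TCP in light frame mm [   0.2 -141.    19.8] grasp [   0.2 -144.4   23.4]
tool axes in light (cols) [[0.001, 1.0, 0.001], [0.731, -0.001, 0.682], [0.682, 0.0, -0.731]]
8.0
5.714285714285714
```

View pics/s15z.png

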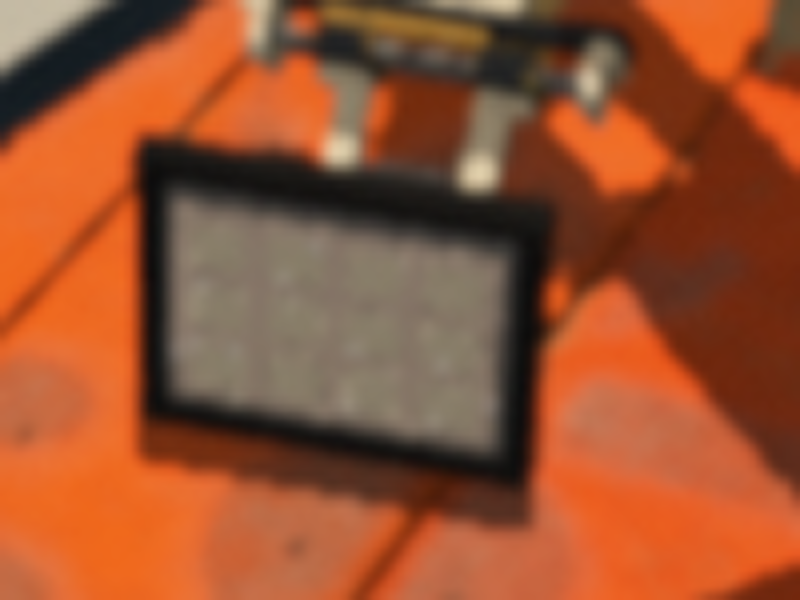

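View pics/t15z.png

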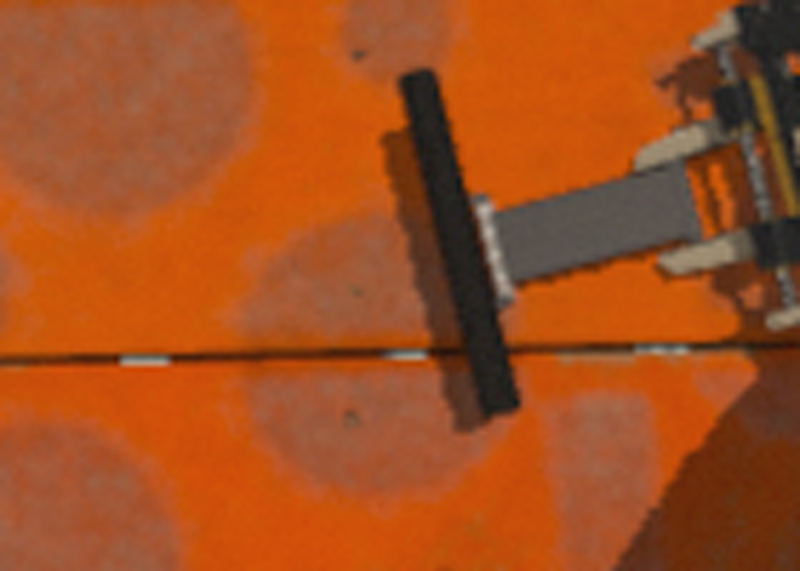

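View pics/w15.png

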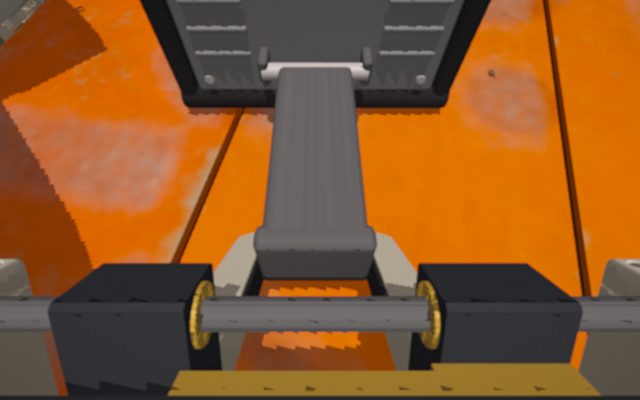

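Emit:
{"op": "step_arm", "data": {"targets": [{"tx": -3.1,"ty": 0,"tz": 2.1,"ax": 0,"ay": 0,"az": 0,"grip": 255},{"tx": -3.1,"ty": 0,"tz": 2.1,"ax": 0,"ay": 0,"az": 0,"grip": 255},{"tx": -3.1,"ty": 0,"tz": 2.1,"ax": 0,"ay": 0,"az": 0,"grip": 255},{"tx": 0,"ty": 0,"tz": 0,"ax": 0,"ay": 0,"az": 0,"grip": 255}]}}

```text
t: 16.25
tool_pos: [0.5177, -0.0818, 0.0191]
orientation: [-1.55, -1.943, -0.611]
force: [1.1, -3.9, 1.3]
opening: 0.05
```

```bash
python3 look.py 16; python3 zoom.py side 285 385 150 225 pics/s16z.png; python3 zoom.py top 240 380 165 265 pics/t16z.png
```

```text
{'t': np.float64(16.4), 'q': array([-0.5918,  0.6104,  1.4957,  0.4869,  1.626 , -0.9399]), 'dq': array([ 0.0017, -0.0071,  0.0019, -0.0017,  0.0006, -0.0007]), 'joint_torque': array([ 1.58560e+00, -6.52863e+01, -3.49915e+01,  3.28920e+00,
        4.56900e+00, -4.32000e-02]), 'tool_pos': array([ 0.5177, -0.0817,  0.0196]), 'orientation': array([-1.5493, -1.9437, -0.6107]), 'force': array([-0.7343, -3.1652, -0.1821]), 'wrist_torque': array([-0.7487, -0.1489, -0.0897]), 'opening': np.float64(0.0499)}
TCP in light frame mm [ 1.000e-01 -1.432e+02  8.600e+00] grasp [ 1.000e-01 -1.466e+02  1.230e+01]
tool axes in light (cols) [[0.001, 1.0, 0.001], [0.731, -0.001, 0.683], [0.683, -0.0, -0.731]]
8.0
5.714285714285714
```

View pics/t16z.png

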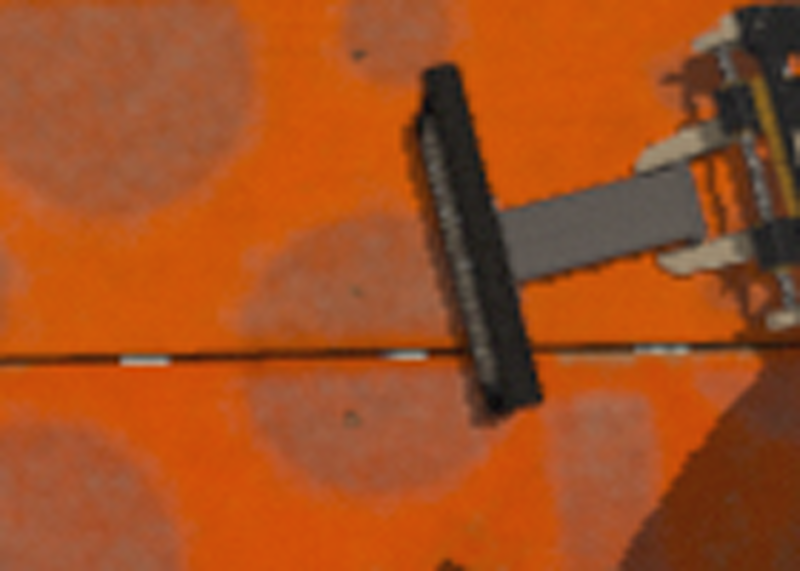

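View pics/w16.png

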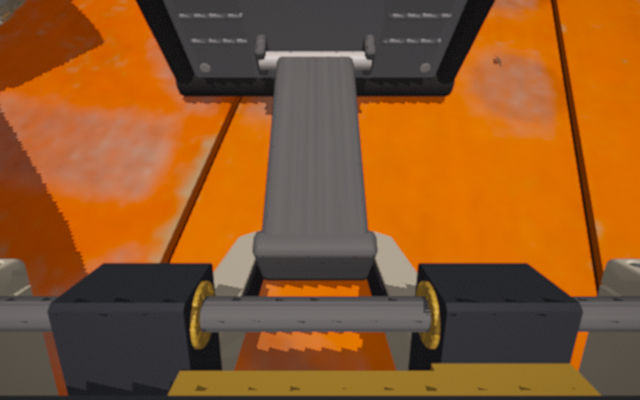

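Emit:
{"op": "step_arm", "data": {"targets": [{"tx": -1.1,"ty": 0,"tz": 0.4,"ax": 0,"ay": 0,"az": 0,"grip": 255},{"tx": -1,"ty": 0,"tz": 0.4,"ax": 0,"ay": 0,"az": 0,"grip": 255},{"tx": 0,"ty": 0,"tz": 0,"ax": 0,"ay": 0,"az": 0,"grip": 255}], "squeeze": 6}}

```text
t: 16.8
tool_pos: [0.5177, -0.0822, 0.0175]
orientation: [-1.548, -1.943, -0.611]
force: [0.2, 1.8, -0.6]
opening: 0.0501
```

```bash
python3 look.py 17
```

```text
{'t': np.float64(16.95), 'q': array([-0.5924,  0.6151,  1.4937,  0.4866,  1.6247, -0.9418]), 'dq': array([ 0.0019, -0.0025,  0.0005, -0.0016,  0.0005, -0.0015]), 'joint_torque': array([-1.37920e+00, -6.69698e+01, -3.72483e+01,  2.32720e+00,
        3.64930e+00,  1.37000e-02]), 'tool_pos': array([ 0.5178, -0.0822,  0.0176]), 'orientation': array([-1.5485, -1.9433, -0.6108]), 'force': array([ 0.97  ,  2.8832, -0.09  ]), 'wrist_torque': array([-0.063 , -0.0752, -0.122 ]), 'opening': np.float64(0.0499)}
TCP in light frame mm [ 1.000e-01 -1.437e+02  6.600e+00] grasp [ 1.000e-01 -1.471e+02  1.030e+01]
tool axes in light (cols) [[0.001, 1.0, 0.0], [0.73, -0.001, 0.683], [0.683, -0.0, -0.73]]
```

Emit:
{"op": "step_arm", "data": {"targets": [{"tx": 0,"ty": 0,"tz": 0,"ax": 0,"ay": 0,"az": 0,"grip": 105},{"tx": 0,"ty": 0,"tz": 0,"ax": 0,"ay": 0,"az": 0,"grip": 90},{"tx": 0,"ty": 0,"tz": 0,"ax": 0,"ay": 0,"az": 0,"grip": 70},{"tx": 0,"ty": 0,"tz": 0,"ax": 0,"ay": 0,"az": 0,"grip": 70}]}}

```text
t: 17.35
tool_pos: [0.5181, -0.0829, 0.0178]
orientation: [-1.55, -1.944, -0.611]
force: [0.7, 0.2, 0.7]
opening: 0.0667
```

```bash
python3 look.py 18; python3 zoom.py side 285 385 150 225 pics/s18z.png; python3 zoom.py top 240 380 165 265 pics/t18z.png
```

```text
{'t': np.float64(17.5), 'q': array([-0.5929,  0.6148,  1.4932,  0.4862,  1.6244, -0.9418]), 'dq': array([-0.0014,  0.0008,  0.0013,  0.0008,  0.0008,  0.0012]), 'joint_torque': array([-5.20000e-03, -6.62359e+01, -3.62297e+01,  2.81800e+00,
        3.90050e+00,  1.03000e-02]), 'tool_pos': array([ 0.518 , -0.0828,  0.0178]), 'orientation': array([-1.5494, -1.9441, -0.6108]), 'force': array([ 0.5044, -0.3004,  0.429 ]), 'wrist_torque': array([-0.3997, -0.0044,  0.0302]), 'opening': np.float64(0.0673)}
TCP in light frame mm [   0.2 -144.3    6.8] grasp [   0.2 -147.7   10.4]
tool axes in light (cols) [[0.001, 1.0, 0.001], [0.731, -0.001, 0.682], [0.682, 0.0, -0.731]]
8.0
5.714285714285714
```

View pics/t18z.png

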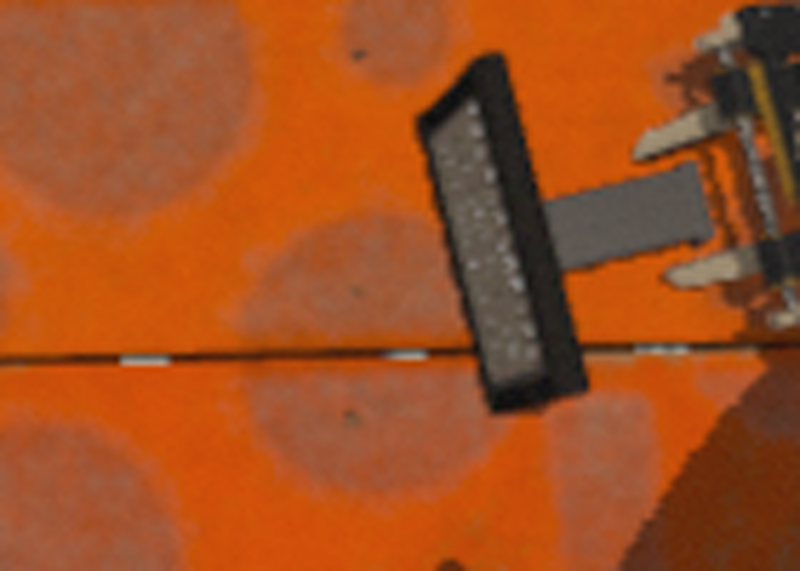

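View pics/w18.png

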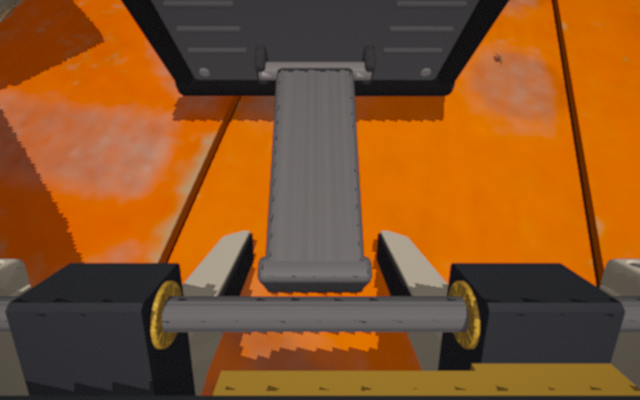

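Emit:
{"op": "step_arm", "data": {"targets": [{"tx": 0,"ty": 0,"tz": 0,"ax": 0,"ay": 0,"az": 0,"grip": 40},{"tx": 0,"ty": 0,"tz": -8,"ax": 0,"ay": 0,"az": 0,"grip": 40},{"tx": 0,"ty": 0,"tz": -15,"ax": 0,"ay": 0,"az": 0,"grip": 40},{"tx": 0,"ty": 0,"tz": -20,"ax": 0,"ay": 0,"az": 0,"grip": 40},{"tx": 0,"ty": 0,"tz": -20,"ax": 0,"ay": 0,"az": 0,"grip": 40},{"tx": 0,"ty": 0,"tz": -20,"ax": 0,"ay": 0,"az": 0,"grip": 40},{"tx": 0,"ty": 0,"tz": -20,"ax": 0,"ay": 0,"az": 0,"grip": 40},{"tx": 0,"ty": 0,"tz": -15,"ax": 0,"ay": 0,"az": 0,"grip": 40},{"tx": 0,"ty": 0,"tz": 0,"ax": 0,"ay": 0,"az": 0,"grip": 40}]}}

```text
t: 18.5
tool_pos: [0.5374, -0.1637, 0.1063]
orientation: [-1.553, -1.948, -0.612]
force: [-0.6, -0.7, -0.2]
opening: 0.0783
```

```bash
python3 look.py 19; python3 zoom.py side 285 385 150 225 pics/s19z.png; python3 zoom.py top 240 380 165 265 pics/t19z.png
```

```text
{'t': np.float64(18.65), 'q': array([-0.6697,  0.6231,  1.3002,  0.4564,  1.8214, -0.9192]), 'dq': array([ 0.0076,  0.0062,  0.0169, -0.0014, -0.0002,  0.0011]), 'joint_torque': array([-5.74600e-01, -7.24197e+01, -4.20906e+01,  2.84510e+00,
        3.87850e+00,  1.38000e-02]), 'tool_pos': array([ 0.5357, -0.1608,  0.1035]), 'orientation': array([-1.549 , -1.9432, -0.6106]), 'force': array([-0.6992, -0.4012, -0.132 ]), 'wrist_torque': array([-0.4668,  0.0337, -0.0201]), 'opening': np.float64(0.0784)}
TCP in light frame mm [-1.000e-01 -2.243e+02  9.250e+01] grasp [-1.000e-01 -2.277e+02  9.610e+01]
tool axes in light (cols) [[0.001, 1.0, 0.0], [0.731, -0.001, 0.683], [0.683, -0.001, -0.731]]
8.0
5.714285714285714
```

View pics/t19z.png

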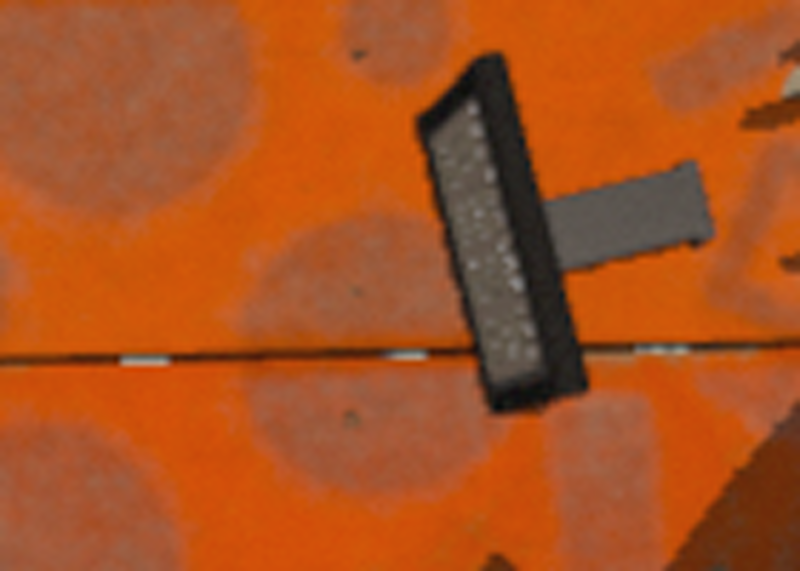

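View pics/s19z.png

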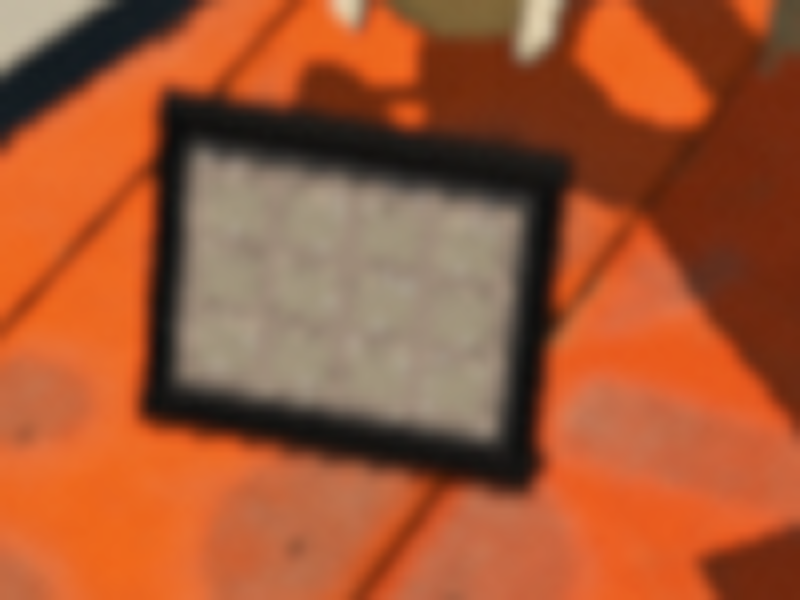

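View pics/w19.png

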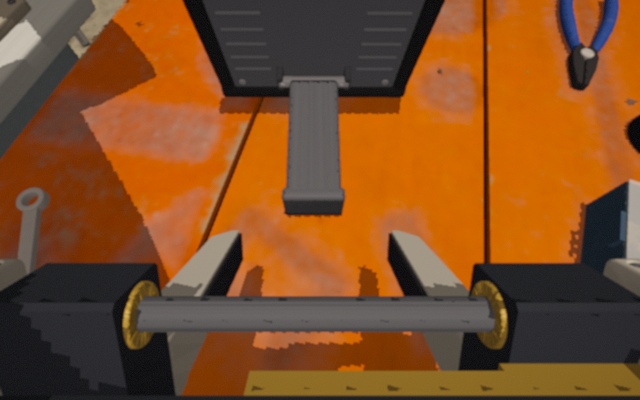

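```bash
python3 - <<'E'
from h import *
from plant import robot
t=robot.read_camera("top");sd=robot.read_camera("side")
cv2.imwrite("pics/tfull.png",t["frame"]);cv2.imwrite("pics/sfull.png",sd["frame"])
S=np.array([[143,418],[533,490],[568,160],[165,95]])/8+[285,150]-.45
PS=np.array([[95,-8,-8],[-95,-8,-8],[-95,161,3],[95,161,3]])
T=np.array([[420,118],[492,410],[500,55],[588,388]])/5.714+[240,165]-.4
PT=np.array([[95,0,-11],[-95,0,-11],[95,158,8],[-95,158,8]])
def G(p,P):
    M=Ro.from_euler('ZX',[p[2],p[3]]).as_matrix();return np.asarray(P)/1e3@M.T+[p[0],p[1],.011]
f=lambda p:np.concatenate([(proj(sd,G(p,PS))-S).ravel(),(proj(t,G(p,PT))-T).ravel()])
r=least_squares(f,[.487,.05,.22,1.7],loss='soft_l1');print(r.x.round(4),np.degrees(r.x[3]),r.fun.round(1))
d=r.x[:2]-[.4855,.0578];print(d*1e3)
for e in(-.095,.095):
  print([np.linalg.norm(G(r.x,[[e*1e3,0,0]])[0][:2]-(np.array([.4855,.0578])+e*np.array([np.cos(.226),np.sin(.226)])))*1e3])
E
```

```text
[0.4903 0.0406 0.223  1.7414] 99.77551583117352 [-0.4 -0.5  0.1 -0.2  0.9 -0.5 -0.2 -1.2 -0.7 -0.7  0.1  1.3 -0.3 -0.7
 -0.2  1. ]
[  4.80056065 -17.19417779]
[np.float64(17.56391474002574)]
[np.float64(18.139604530384787)]
```

View pics/tfull.png

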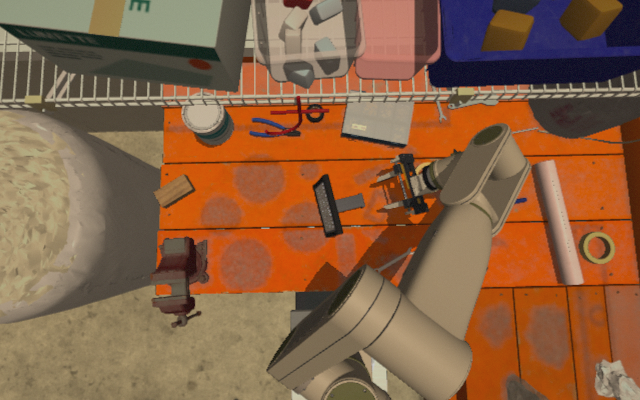

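Emit:
{"op": "step_arm", "data": {"targets": [{"tx": 8,"ty": 0,"tz": -10,"ax": 0,"ay": 0,"az": 0,"grip": 40},{"tx": 16,"ty": 0,"tz": -18,"ax": 0,"ay": 0,"az": 0,"grip": 40},{"tx": 16,"ty": 0,"tz": -18,"ax": 0,"ay": 0,"az": 0,"grip": 40},{"tx": 16,"ty": 0,"tz": -18,"ax": 0,"ay": 0,"az": 0,"grip": 40},{"tx": 16,"ty": 0,"tz": -18,"ax": 0,"ay": 0,"az": 0,"grip": 40},{"tx": 8,"ty": 0,"tz": -10,"ax": 0,"ay": 0,"az": 0,"grip": 40},{"tx": 0,"ty": 0,"tz": 0,"ax": 0,"ay": 0,"az": 0,"grip": 40}]}}

```text
t: 19.55
tool_pos: [0.5378, -0.166, 0.2284]
orientation: [-1.551, -1.948, -0.612]
force: [-0.4, -0.0, -0.2]
opening: 0.0785
```

```bash
python3 look.py 20; python3 -c "
from h import *
from plant import robot
cv2.imwrite('pics/s20f.png',robot.read_camera('side')['frame']);cv2.imwrite('pics/t20f.png',robot.read_camera('top')['frame'])"
```

```text
{'t': np.float64(19.7), 'q': array([-0.6735,  0.5113,  1.2213,  0.4846,  1.9937, -0.8308]), 'dq': array([-0.0005,  0.0104,  0.0081, -0.0002, -0.0006,  0.0011]), 'joint_torque': array([-8.50000e-03, -7.14303e+01, -4.54780e+01,  3.02590e+00,
        3.64910e+00,  1.83000e-02]), 'tool_pos': array([ 0.5365, -0.1651,  0.2247]), 'orientation': array([-1.549 , -1.9424, -0.6102]), 'force': array([-0.2225,  0.3928, -0.1017]), 'wrist_torque': array([-0.3466, -0.0247,  0.0356]), 'opening': np.float64(0.0785)}
TCP in light frame mm [-2.000e-01 -2.287e+02  2.137e+02] grasp [-2.000e-01 -2.321e+02  2.173e+02]
tool axes in light (cols) [[0.002, 1.0, -0.0], [0.73, -0.001, 0.683], [0.683, -0.001, -0.73]]
```

View pics/s20f.png

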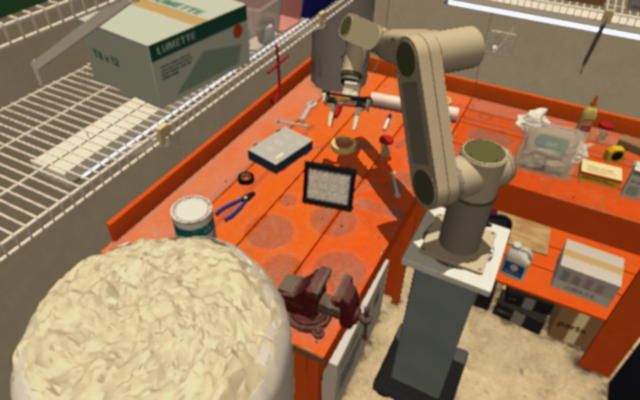

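View pics/t20f.png

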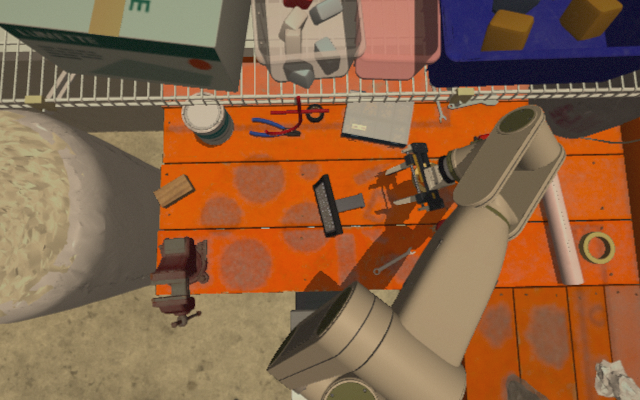

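```bash
python3 -c "
from h import *
from plant import robot
c=robot.read_camera('side');print(proj(c,[[.4135,-.3532,.093],[.5931,-.334,.024]]))
x=c['frame'][120:180,320:410];cv2.imwrite('pics/s21.png',cv2.resize(x,None,fx=8,fy=8))
robot.close_job()"
```

```text
[[387.02179627 138.54063366]
 [344.68762917 142.65241174]]
the job is handed in; nothing more can be done
```

View pics/s21.png

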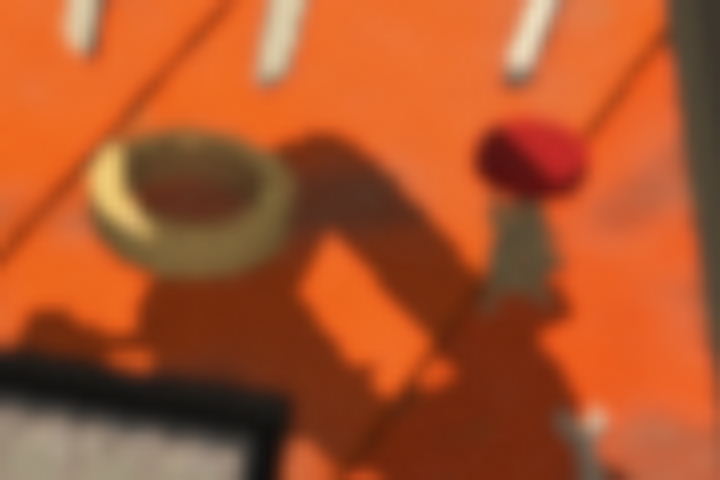

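The light is standing by itself on its open leg, and the job is handed in at about 20 s of the 51 s limit. I held the leg by its foot, swung it open to its stop, used it to tip the light up, then let go and backed the arm away.

**One thing went wrong and was corrected.** Partway through opening the leg, the grip was carrying the light's weight, and the light slid about 30 mm. I carried it back to within about 8 mm of where it lay, set it down, and finished opening the leg before tipping.

**Last checks from the camera images:**
- **Lean:** the light leans back about 10°, as expected.
- **Lower edge:** it is about 18 mm from where it lay, inside the 5 cm allowed.
- **Steadiness:** the pictures just after release and about a second later look the same.
- **Other objects:** the jar and the tape are within about a pixel of where their starting positions should appear. The wood block looks unmoved in the top view.
- **Contact:** the gripper is clear of everything, with the force reading near zero.

I did not measure the leg's angle directly after release. Before tipping, the gripper's position put it at about 86°, against the 85° stop, and the 10° lean matches a fully open leg.

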